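# Put away the friction kit and shelve the containers by height

### The job

Slide the cover of the blue kit tray fully back, lay every loose wooden block flat in the empty compartment and slide the cover fully shut over it. Stand every jar and tin upright on the white rack by height: tall ones on the bottom board, short ones on the middle board with the low headroom, each far enough in that clearly more than half of it is beneath the board above and none of it juts out past the board it stands on. Leave the tape roll, the screwdriver and the brown dropper bottle alone.

Things in the scene. Friction and masses are not known exactly. Their poses are not given: they have to be found in the camera images.
- rack: Fixed white rack: three level boards 320 wide (y), 10 thick, on two rear uprights (30 wide at y +-120, from x 100 back, 290 high); front and sides open. Origin on the table; x points in from the open front, z up. Boards end at x 100 and start at: bottom -110 (top face z 22), middle -55 (top z 172), top 0 (top z 270). A board overhead stops an upright gripper: set down in front of it and push in
- tall_tier (a point): Point on the top face of the bottom board, mid-width, straight below the front edge of the middle board; axes as the rack. Headroom behind it 140; the bottom board projects 55 in front of it and reaches 155 behind it. Room for two containers, say at y +70 and -70
- low_tier (a point): Point on the top face of the middle board, mid-width, straight below the front edge of the top board; axes as the rack. Headroom behind it 88; the middle board projects 55 in front of it and reaches 100 behind it. Room for two containers, say at y +70 and -70
- tray: Fixed blue open kit tray, 270 (tray x) x 180 (tray y) x 46 high, walls 5; origin at the centre of its underside. The half at tray -x is the empty compartment; the half at +x is filled with grey foam up to z 38 with instruments bedded in it
- well (a point): Centre of the inner floor of the empty compartment, 5 above the table; axes as the tray. Inside it is 127.5 (x) x 170 (y) x 41 deep
- cover (a joint): Slide of the tray's flat white cover along tray x, in m: 0 = shut over the compartment, 0.135 = fully open, over the foam. It stays where it is left and needs about 2 N to move
- cover_grip (a point): Centre of the upright rib on the cover by which to slide it, moving with the cover; axes as the tray. The rib is 14 thick (x), 70 long (y), 30 high; this point is 13 below its top and 17 above the cover plate. The cover plate is 131 x 184 x 5, underside 1.5 above the tray rim
- tall_jar: Tall glass jar with black lid and paper band, round, diameter 58, 128 high. Origin at the centre of its underside, z up along its axis
- tall_tin: Tall plain metal tin, round, diameter 62, 120 high. Origin at the centre of its underside, z up along its axis
- short_jar: Short glass jar with black lid and paper band, round, diameter 60, 74 high. Origin at the centre of its underside, z up along its axis
- short_tin: Short plain metal tin, round, diameter 64, 68 high. Origin at the centre of its underside, z up along its axis
- block_a: Wooden block, 90 (x) x 36 (y) x 28 high, lying flat, with a small brass hook on its +x end that reaches 18 further. Origin at the centre of its underside
- block_b: Second wooden block, the same as block_a
- tape_roll: Cardboard tape roll lying flat, diameter 90, 24 high, origin at the centre of its underside; bystander
- screwdriver: Screwdriver lying on the bench, about 200 long, along its x; bystander
- dropper: Small brown bottle, diameter 40, 70 high, origin at the centre of its underside; bystander
There are look-alikes about, which are no part of the job. What is shaped like the short_tin but green, pink or turquoise is not meant.

How it is judged (in metres and radians):
On the way, in this order (a step that is already met when the one before it is completed fails the run):
1. the cover is slid back, fully open to within 15 mm (value of joint cover above 0.12 m), for 0.2 s.
2. every block lies flat in the compartment with the cover open (x of block_a in the frame of well between -0.064 and 0.064 m and y of block_a in the frame of well between -0.085 and 0.085 m and z of block_a in the frame of well between -0.005 and 0.006 m and angle between each of block_a, block_b's own z axis and vertical below 0.12 rad and linear speed of each of block_a, block_b below 0.02 m/s and x of block_b in the frame of well between -0.064 and 0.064 m and y of block_b in the frame of well between -0.085 and 0.085 m and z of block_b in the frame of well between -0.005 and 0.006 m and value of joint cover above 0.06 m), for 0.2 s.
3. the cover is slid shut over them (x of block_a in the frame of well between -0.064 and 0.064 m and y of block_a in the frame of well between -0.085 and 0.085 m and z of block_a in the frame of well between -0.005 and 0.006 m and angle between each of block_a, block_b's own z axis and vertical below 0.12 rad and linear speed of each of block_a, block_b below 0.02 m/s and x of block_b in the frame of well between -0.064 and 0.064 m and y of block_b in the frame of well between -0.085 and 0.085 m and z of block_b in the frame of well between -0.005 and 0.006 m and value of joint cover below 0.006 m), for 0.2 s.
At the end, for the whole second after the job is handed in: Blocks lie flat on the compartment floor, cover shut to 6 mm. Tall containers stand on the bottom board, short ones on the middle board, upright within 0.1 rad, released, at rest, axis behind the front edge of the board above, foot wholly on their board (3 mm). Absent things are passed over (all of step 3 and x of tall_jar in the frame of tall_tier between 0 and 0.129 m and y of tall_jar in the frame of tall_tier between -0.134 and 0.134 m and z of tall_jar in the frame of tall_tier between -0.006 and 0.006 m and angle between each of tall_jar, tall_tin, short_jar, short_tin's own z axis and vertical below 0.1 rad and linear speed of each of tall_jar, tall_tin, short_jar, short_tin below 0.02 m/s and x of tall_tin in the frame of tall_tier between 0 and 0.127 m and y of tall_tin in the frame of tall_tier between -0.132 and 0.132 m and z of tall_tin in the frame of tall_tier between -0.006 and 0.006 m and x of short_jar in the frame of low_tier between 0 and 0.073 m and y of short_jar in the frame of low_tier between -0.133 and 0.133 m and z of short_jar in the frame of low_tier between -0.006 and 0.006 m and x of short_tin in the frame of low_tier between 0 and 0.071 m and y of short_tin in the frame of low_tier between -0.131 and 0.131 m and z of short_tin in the frame of low_tier between -0.006 and 0.006 m); the robot touches nothing.
It fails at once if tape roll moved by more than 30 mm (distance of tape_roll from where it was at the start of the episode above 0.03 m).
It fails at once if screwdriver moved by more than 30 mm (distance of screwdriver from where it was at the start of the episode above 0.03 m).
It fails at once if dropper moved by more than 30 mm (distance of dropper from where it was at the start of the episode above 0.03 m).
Of tall_jar, tall_tin, short_jar, short_tin only 3 to 4 are there at a start; the rules pass over those that are not, and their reading is None.
Of block_a, block_b only 1 to 2 are there at a start; the rules pass over those that are not, and their reading is None.
At some moment in a run one of block_a, block_b, short_jar, short_tin may be knocked a few centimetres aside while the robot is not near it.
It also fails if it takes over 210 s, if anything falls off the work surface, if the arm or the gripper's body presses on something with over 40 N, if the wrist force passes 120 N, or if a joint passes its speed limit or range.

### The arm

A 7-joint arm with a two-finger parallel gripper is mounted at the origin on the work surface. World frame = base frame: x ahead of the robot, y to its left, z up, the work surface at z = 0. Lengths are in m, angles in degrees, forces in N, time in s.
With the tool pointing down it reaches from about 0.425 to 0.875 m from the base axis. Payload 4.7 kg.
Tool frame: the origin (TCP) lies at the centre of the arm's flange, where the gripper is bolted on; the fingertips stand 182 mm ahead of it and the grasp point (between the pads) lies 164 mm ahead of it; z points along the fingers, x is the direction in which the jaws open and shut, and the axes are right-handed (so a half turn about z gives the same grasp; the last joint's range is limited). The gripper opens to 87 mm and grips with 3 to 60 N. Pads are 19 mm wide; open, the fingers measure 117 mm over their backs; the gripper's body (75 mm by 190 mm) begins 51 mm behind the grasp point.
Start: joints at [-65.254, 18.392, -4.016, 83.108, 1.295, 78.541, -3.26], TCP at [0.264, 0.594, 0.405] pointing down, gripper open.
Joint ranges: [-163.93, 163.93], [-17.29, 119.83], [-79.2, 71.16], [3.27, 140.29], [-89.18, 269.18], [5.43, 117.66], [-154.24, 154.24]. Speed limits (degrees/s): [147.25, 147.25, 180, 180, 180, 180, 180].

### API

Orientations are given as [roll, pitch, yaw] about the fixed x, y, z axes, in that order (R = Rz(yaw) Ry(pitch) Rx(roll)).
In Python, from cell import env gives the robot as it stands. The module is installed in compiled form; this text tells all that it offers.
- The arm moves only by the tool carry_out, never from a script. Its argument "increments" is a list of rows, each a list of 5 numbers: the shift along the world's x, y, z in m, then the turn about the world's z in degrees, then the gripper's target within -1 to 1 (shut at 1, half-way at 0, fully open at -1). In form: [[dx, dy, dz, spin, jaw], ...]. A call has 1 to 20 rows; each row is the pose to reach, as a shift and turn from the pose commanded when the call began; what a row does not reach only later rows make up. A row lasts 1/10 s, in which the tool goes at most 50 mm and 8.59 degrees, less where a joint would pass 70% of its speed; a pose out of reach is approached as far as the arm can. A call with a gripper value outside its range is refused whole. The fingers move at their own pace and stop on an object; "grip_force" is the grip in N (left out, the last holds). Time passes only in rows, so rows that repeat a pose let the fingers close. It gives the time, the measured TCP pose, the force and the opening at its end, in the units of the state.
- env.get_obs(): the state, without advancing time (a new reading comes with each control period).
- env.read_camera(name): name is "side" or "top" or "wrist"; returns (picture, depth): 480x640x3 uint8, red, green, blue; 480x640 float32, m along the optical axis (not along the pixel's ray), 0 where there is no reading.
- env.get_calibration(name): a dict with "K" (3x3 intrinsics, pixels), "k1" (the pictures are not rectified: a ray, as slopes to the right and down, at radius r is drawn at 1 + k1 r^2 times it, then the intrinsics apply), "camera_from_world" (4x4, takes a point from world to camera coordinates); the wrist camera has in their place "T_tool_cam" (4x4, takes a point from camera to tool coordinates, whose origin is the TCP and whose axes are the tool frame's). Camera axes: x right, y down, z forward; pixel columns grow to the right and rows downward; lengths in m; the calibration is good to about 2 mm. A picture is of the moment at which its call begins: read the wrist's pose just before it. get_calibration takes no time and is no camera call.
- env.sign_off(): hands the job in, once; it reports no verdict.
The state is a dict: "time_s": time; "qpos": joint angles; "joint_velocities": joint speeds; "effort": joint torques, N m; "tool_pos": TCP position; "tool_rot": TCP orientation; "force": force on the tool from outside, world axes, zero at the start; "wrist_torque": the same for the moment, N m; "grip_width": finger opening in m.
Only numpy, scipy, OpenCV 4.12 (cv2) and the standard library are available. Lean on these libraries where they do the work, as an engineer would, in place of code of your own. Each camera call takes 0.05 s, during which the arm holds its last target.

## Working session

There is one attempt and no reset: what is moved stays moved. The work goes in short steps, Python scripts to look and compute and a tool call to move; the robot and the scene stay as the last step left them, time stands still between calls to the robot, and variables do not carry over. Pictures are saved under pics/ and viewed, and the job is handed in when it is done.

Besides the shell and the picture viewer there is one more tool, called after "Request:" by a JSON object that holds its "op" and its "data". carry_out: Moves the arm, as the interface text tells. Its arguments: {"type":"object","properties":{"increments":{"type":"array"},"grip_force":{"type":"number"}},"required":["increments"]}

```bash
mkdir -p pics
cat > h.py <<'E'
import numpy as np, cv2
from cell import env
from scipy.spatial.transform import Rotation as R
def snap(cam,name=None):
    o=env.get_obs(); im,d=env.read_camera(cam)
    if name: cv2.imwrite(f'pics/{name}.png',im[:,:,::-1])
    c=env.get_calibration(cam); K=np.array(c['K']);k1=c['k1']
    if cam=='wrist':
        T=np.eye(4);T[:3,:3]=R.from_euler('xyz',o['tool_rot'],degrees=True).as_matrix();T[:3,3]=o['tool_pos']
        W=T@np.array(c['T_tool_cam'])
    else: W=np.linalg.inv(np.array(c['camera_from_world']))
    return im,d,cloud(d,K,k1,W),(K,k1,W)
def cloud(d,K,k1,W):
    h,w=d.shape
    u,v=np.meshgrid(np.arange(w),np.arange(h))
    p=np.stack([u,v],-1).astype(float).reshape(-1,1,2)
    n=cv2.undistortPoints(p,K,np.array([k1,0,0,0,0.]),).reshape(h,w,2)
    P=np.dstack([n[...,0]*d,n[...,1]*d,d])
    Q=P@W[:3,:3].T+W[:3,3]
    Q[d<=0]=np.nan
    return Q
E
python3 - <<'E'
from h import *
o=env.get_obs();print(o)
for c in ('top','side','wrist'):
    im,d,Q,k=snap(c,c+'0'); print(c,k[2].round(3).tolist(),k[0].round(0).tolist(),k[1]); np.save(c+'0.npy',Q)
E
```

```text
{'time_s': 0.0, 'qpos': array([-65.2550044 ,  18.44040813,  -4.01535053,  83.17664074,
         1.29590954,  78.5413122 ,  -3.26036981]), 'joint_velocities': array([-0.03779867, -0.05743136, -0.10464012,  0.01291386,  0.03256574,
       -0.05548195, -0.0034058 ]), 'effort': array([-9.27475921e-04, -4.91292536e+01, -4.04242063e-01, -3.12533355e+01,
       -6.38842466e-02,  4.37780970e-02,  1.87175183e-04]), 'tool_pos': array([0.26367513, 0.59388428, 0.40363064]), 'tool_rot': array([1.79993187e+02, 1.13063799e-01, 6.60644260e+01]), 'force': array([0.18139461, 0.20213517, 1.27080314]), 'wrist_torque': array([0.04704858, 0.0022989 , 0.00498283]), 'grip_width': 0.08721955000731933}
top [[-0.024, -0.981, 0.191, 0.257], [-1.0, 0.025, 0.005, 0.004], [-0.01, -0.191, -0.982, 1.336], [0.0, 0.0, 0.0, 1.0]] [[516.0, 0.0, 315.0], [0.0, 516.0, 240.0], [0.0, 0.0, 1.0]] -0.11731812551023545
side [[0.992, -0.047, 0.118, 0.309], [-0.125, -0.539, 0.833, -1.218], [0.024, -0.841, -0.54, 0.928], [0.0, 0.0, 0.0, 1.0]] [[552.0, 0.0, 312.0], [0.0, 552.0, 243.0], [0.0, 0.0, 1.0]] -0.04659782782980884
wrist [[0.407, 0.879, 0.248, 0.196], [0.913, -0.391, -0.114, 0.624], [-0.003, 0.272, -0.962, 0.383], [0.0, 0.0, 0.0, 1.0]] [[361.0, 0.0, 318.0], [0.0, 361.0, 240.0], [0.0, 0.0, 1.0]] -0.040505500755136446
```

View pics/top0.png

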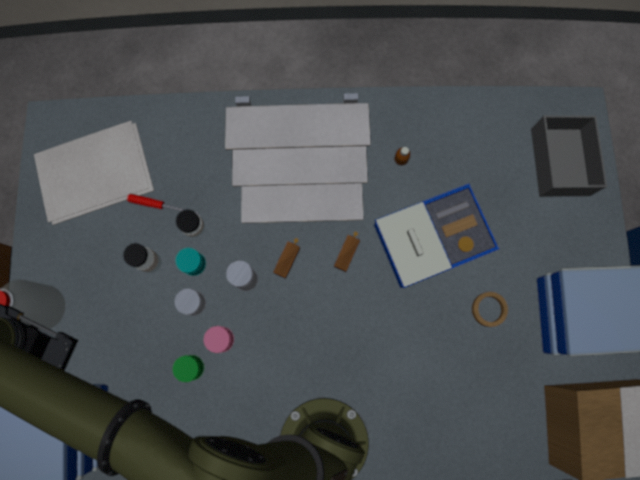

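View pics/side0.png

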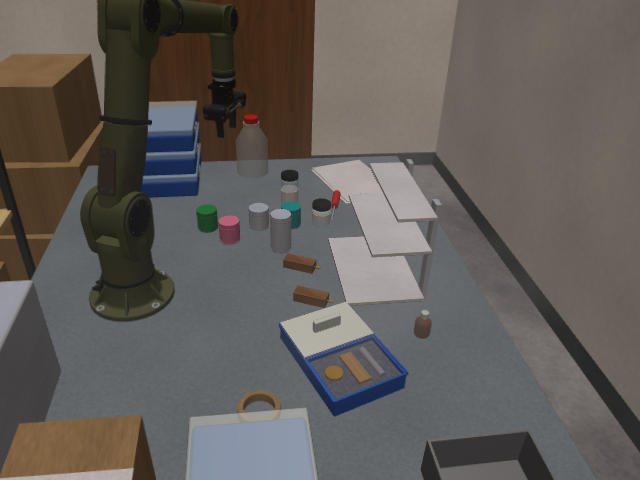

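View pics/wrist0.png

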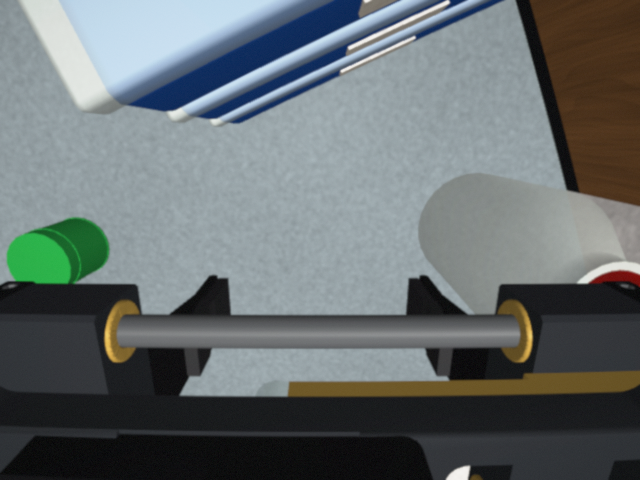

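The top view shows a tall jar (139,257), a short jar (189,222) beside the screwdriver tip, a tall tin (240,274), a short tin (188,301), turquoise, pink and green decoys, blocks at (287,260) and (347,252), the tray with its cover shut (rib at 415,242), and the dropper at (403,155). Measuring next.

```bash
cat > m.py <<'E'
from h import *
def circ(Q,u,v,r=22,zmin=0.03,tol=0.008):
    s=Q[v-r:v+r,u-r:u+r].reshape(-1,3); s=s[np.isfinite(s[:,0])]
    s=s[s[:,2]>zmin]; z=np.percentile(s[:,2],90); t=s[abs(s[:,2]-z)<tol]
    (c,rr)=cv2.minEnclosingCircle((t[:,:2]*1000).astype(np.float32))
    return np.r_[t[:,:2].mean(0),np.median(t[:,2]),np.array(c)/1000,rr/1000].round(4)
def block(Q,u,v,r=30,zmin=0.018,zmax=0.045):
    s=Q[v-r:v+r,u-r:u+r].reshape(-1,3); s=s[np.isfinite(s[:,0])]
    t=s[(s[:,2]>zmin)&(s[:,2]<zmax)]
    (c,wh,a)=cv2.minAreaRect((t[:,:2]*1000).astype(np.float32))
    return np.r_[t.mean(0),np.median(t[:,2]),np.array(c)/1000,np.array(wh),a].round(4)
E
python3 - <<'E'
from m import *
Q=np.load('top0.npy')
for n,u,v in [('tj',139,257),('sj',189,222),('tt',240,274),('st',188,301),('turq',189,261),('pink',217,339),('drop',403,155)]:
    print(n,circ(Q,u,v))
for n,u,v in [('b1',287,260),('b2',347,252)]: print(n,block(Q,u,v))
for n,u,v in [('hook1',297,242),('hook2',357,234),('sdtip',183,209),('sdh',140,200),('tape',490,308)]: print(n,Q[v-1:v+2,u-1:u+2].reshape(-1,3).round(3).tolist()[::3])
print(Q[240:245,410:420,2].round(3))
# cover
for n,u,v in [('c1',382,226),('c2',427,208),('c3',449,266),('c4',404,284)]: print(n,Q[v,u].round(3))
# rack
for x in range(225,375,8): pass
for v in range(95,230,5): print(v,Q[v,300].round(3))
E
```

```text
tj [0.4673 0.4456 0.1289 0.4689 0.4465 0.0307]
sj [0.5617 0.3335 0.0751 0.5605 0.3344 0.031 ]
tt [0.4177 0.1931 0.1207 0.4179 0.1922 0.0308]
st [0.3575 0.3301 0.0687 0.3569 0.3309 0.0321]
turq [0.4611 0.3309 0.0688 0.4616 0.331  0.0322]
pink [0.2632 0.2575 0.069  0.2493 0.2717 0.0516]
drop [ 0.7344 -0.2287  0.0703  0.7353 -0.2284  0.011 ]
b1 [4.639000e-01 8.580000e-02 2.860000e-02 2.860000e-02 4.706000e-01
 8.310000e-02 3.617480e+01 1.044578e+02 6.382460e+01]
b2 [ 4.786000e-01 -7.130000e-02  2.850000e-02  2.870000e-02  5.005000e-01
 -8.770000e-02  5.112710e+01  1.527491e+02  5.288140e+01]
hook1 [[0.511, 0.06, 0.02], [0.512, 0.061, 0.001], [0.51, 0.061, -0.001]]
hook2 [[0.529, -0.097, 0.02], [0.527, -0.097, 0.015], [0.524, -0.097, 0.015]]
sdtip [[0.614, 0.367, 0.001], [0.607, 0.363, 0.015], [0.588, 0.346, 0.078]]
sdh [[0.635, 0.478, 0.027], [0.632, 0.478, 0.026], [0.631, 0.48, 0.022]]
tape [[0.327, -0.439, -0.001], [0.325, -0.44, -0.004], [0.322, -0.437, 0.003]]
[[0.064 0.069 0.08  0.084 0.085 0.078 0.077   nan 0.082 0.052]
 [0.048 0.065 0.072 0.079 0.084 0.081 0.088 0.083 0.083 0.051
[... 245 characters left out ...]
3 [ 0.432 -0.328  0.047]
c4 [ 0.389 -0.21   0.051]
95 [ 0.936  0.043 -0.003]
100 [0.918 0.043 0.002]
105 [0.773 0.035 0.27 ]
110 [0.76  0.036 0.271]
115 [0.747 0.036 0.273]
120 [0.735 0.036 0.272]
125 [0.724 0.036 0.271]
130 [0.713 0.036 0.269]
135 [0.7   0.037 0.271]
140 [0.687 0.037 0.274]
145 [0.676 0.037 0.273]
150 [0.703 0.04  0.173]
155 [0.689 0.04  0.175]
160 [0.678 0.041 0.171]
165 [0.664 0.041 0.176]
170 [0.654 0.041 0.169]
175 [0.641 0.041 0.171]
180 [0.626 0.041 0.177]
185 [0.662 0.047 0.021]
190 [0.647 0.047 0.026]
195 [0.633 0.047 0.026]
200 [0.622 0.047 0.019]
205 [0.607 0.047 0.024]
210 [0.593 0.048 0.023]
215 [0.58  0.048 0.022]
220 [0.568 0.048 0.017]
225 [0.558 0.049 0.   ]
```

Run:
```python
import cv2
im=cv2.imread('pics/top0.png')
cv2.imwrite('pics/c1.png',cv2.resize(im[170:330,100:260],(800,600)[:2] and (600,600),interpolation=cv2.INTER_CUBIC))
cv2.imwrite('pics/c2.png',cv2.resize(im[170:330,260:520],(800,492),interpolation=cv2.INTER_CUBIC))
```

```text
(no output)
```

View pics/c1.png

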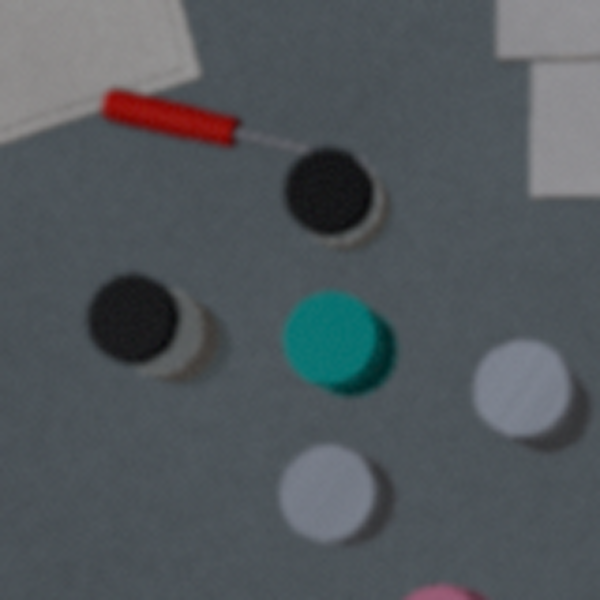

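View pics/c2.png

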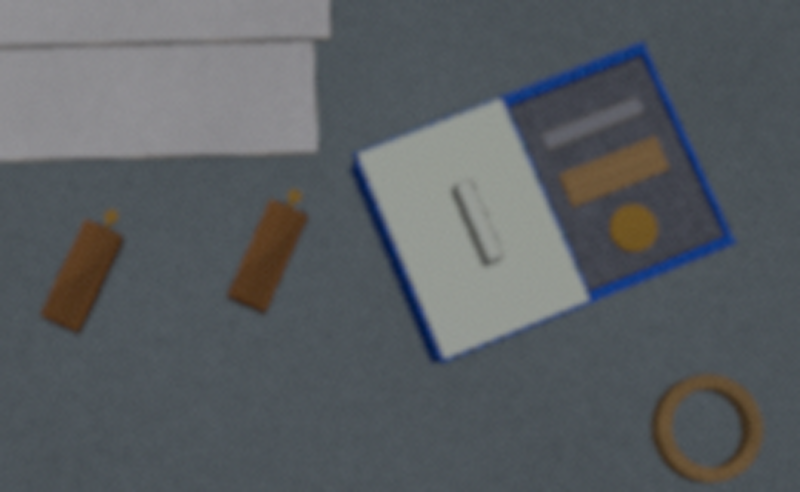

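```bash
cat >> h.py <<'E'
def toplane(px,z,cal):
    K,k1,W=cal
    n=cv2.undistortPoints(np.asarray(px,float).reshape(-1,1,2),K,np.array([k1,0,0,0,0.])).reshape(-1,2)
    d=np.c_[n,np.ones(len(n))]@W[:3,:3].T; o=W[:3,3]
    return o+d*((z-o[2])/d[:,2])[:,None]
def rect(mask,z,cal,box,minA=20):
    u0,v0,u1,v1=box; m=np.zeros_like(mask,dtype=np.uint8); m[v0:v1,u0:u1]=mask[v0:v1,u0:u1]
    n,l,s,c=cv2.connectedComponentsWithStats(m)
    i=1+np.argmax(s[1:,4]); ct=max(cv2.findContours((l==i).astype(np.uint8),0,cv2.CHAIN_APPROX_NONE)[0],key=len)
    p=toplane(ct.reshape(-1,2),z,cal)[:,:2]
    c,wh,a=cv2.minAreaRect((p*1000).astype(np.float32))
    if wh[0]<wh[1]: wh=wh[::-1]; a+=90
    return np.round([c[0]/1000,c[1]/1000,wh[0],wh[1],a],4)
E
python3 - <<'E'
from h import *
im=cv2.imread('pics/top0.png'); hsv=cv2.cvtColor(im,cv2.COLOR_BGR2HSV)
c=env.get_calibration('top');cal=(np.array(c['K']),c['k1'],np.linalg.inv(np.array(c['camera_from_world'])))
V=hsv[...,2].astype(int);H=hsv[...,0];S=hsv[...,1]
for p in [(390,230),(330,200),(330,240),(287,260),(440,240),(380,240)]: print(p,hsv[p[1],p[0]])
brown=((H<20)&(S>90)).astype(np.uint8)
print('b1',rect(brown,.028,cal,(265,232,310,290)))
print('b2',rect(brown,.028,cal,(325,225,370,285)))
cov=((V>135)&(S<60)).astype(np.uint8)
print('cover',rect(cov,.0525,cal,(370,190,460,295)))
blue=((H>100)&(H<125)&(S>150)).astype(np.uint8)
m=blue.copy(); m[190:295,370:455]|=cov[190:295,370:455]
ct=np.argwhere(m[170:300,365:510])[:,::-1]+[365,170]
p=toplane(ct,.046,cal)[:,:2]; print('tray',cv2.minAreaRect((p*1000).astype(np.float32)))
# rack boards by depth
Q=np.load('top0.npy')
for z in (.022,.172,.270):
    mm=(abs(Q[...,2]-z)<.012)&(cov>0); mm=cv2.morphologyEx(mm.astype(np.uint8),cv2.MORPH_OPEN,np.ones((3,3)))
    print(z,rect(mm,z,cal,(215,95,380,230)))
E
```

```text
(390, 230) [ 51  12 154]
(330, 200) [120   5 142]
(330, 240) [104  36  91]
(287, 260) [ 14 162  77]
(440, 240) [110  71 118]
(380, 240) [110 110  74]
b1 [4.699000e-01 8.120000e-02 1.051221e+02 3.467460e+01 1.528903e+02]
b2 [ 4.827000e-01 -7.350000e-02  1.043408e+02  3.330120e+01  1.542589e+02]
cover [  0.4919  -0.2388 182.4431 130.326   20.2062]
tray ((514.0339965820312, -299.025146484375), (187.09925842285156, 275.2790222167969), 19.930631637573242)
0.022 [6.144000e-01 4.360000e-02 3.143586e+02 9.248220e+01 8.990040e+01]
0.172 [6.646000e-01 4.350000e-02 3.137292e+02 8.506280e+01 8.957660e+01]
0.27 [7.243000e-01 4.310000e-02 3.147878e+02 9.462950e+01 8.986420e+01]
```

Run:
```python
from h import *
Q=np.load('top0.npy'); s=Q[220:265,395:435].reshape(-1,3); s=s[s[:,2]>.07]; print(len(s),s.mean(0)); print(cv2.minAreaRect((s[:,:2]*1000).astype(np.float32)))
S=np.load('side0.npy'); im=cv2.imread('pics/side0.png')
s=S[310:335,305:350].reshape(-1,3); s=s[s[:,2]>.076]; print(len(s),s.mean(0)); print(cv2.minAreaRect((s[:,:2]*1000).astype(np.float32)))
```

```text
181 [ 0.49097468 -0.23870123  0.0812878 ]
((492.0891418457031, -239.7294158935547), (70.71864318847656, 15.992209434509277), 20.406606674194336)
152 [ 0.48870006 -0.24258856  0.08106812]
((488.70623779296875, -241.23297119140625), (69.36504364013672, 18.816650390625), 18.035078048706055)
```

Request:
{"op": "carry_out", "data": {"increments": [[0.2, -0.3, 0, -70, -1], [0.2, -0.3, 0, -70, -1], [0.2, -0.3, 0, -70, -1], [0.2, -0.3, 0, -70, -1], [0.2, -0.3, 0, -70, -1], [0.2, -0.3, 0, -70, -1], [0.2, -0.3, 0, -70, -1], [0.2275, -0.833, 0, -136, -1], [0.2275, -0.833, 0, -136, -1], [0.2275, -0.833, 0, -136, -1], [0.2275, -0.833, 0, -136, -1], [0.2275, -0.833, 0, -136, -1], [0.2275, -0.833, 0, -136, -1], [0.2275, -0.833, 0, -136, -1], [0.2275, -0.833, 0, -136, -1], [0.2275, -0.833, 0, -136, -1], [0.2275, -0.833, 0, -136, -1], [0.2275, -0.833, 0, -136, -1], [0.2275, -0.833, 0, -136, -1], [0.2275, -0.833, 0, -136, -1]]}}

```text
time_s: 2.15
tool_pos: [0.4909, -0.2397, 0.4044]
tool_rot: [179.9, 0.0, -70.1]
force: [0.4, 1.9, -0.2]
grip_width: 0.0871
```

Now down onto the rib, grip gently.

Request:
{"op": "carry_out", "data": {"increments": [[0, 0, -0.1, 0, -1], [0, 0, -0.1, 0, -1], [0, 0, -0.14, 0, -0.3], [0, 0, -0.167, 0, -0.3], [0, 0, -0.167, 0, -0.3], [0, 0, -0.167, 0, -0.3], [0, 0, -0.167, 0, 1], [0, 0, -0.167, 0, 1], [0, 0, -0.167, 0, 1], [0, 0, -0.167, 0, 1], [0, 0, -0.167, 0, 1]], "grip_force": 15}}

```text
time_s: 3.25
tool_pos: [0.4913, -0.2388, 0.2379]
tool_rot: [-180.0, -0.0, -69.9]
force: [-0.3, 0.8, -0.0]
grip_width: 0.0243
```

Request:
{"op": "carry_out", "data": {"increments": [[0, 0, 0, 0, 1], [0, 0, 0, 0, 1], [0, 0, 0, 0, 1], [0.006, -0.016, 0, 0, 1], [0.012, -0.032, 0, 0, 1], [0.018, -0.048, 0, 0, 1], [0.023, -0.064, 0, 0, 1], [0.029, -0.08, 0, 0, 1], [0.035, -0.096, 0, 0, 1], [0.041, -0.112, 0, 0, 1], [0.0455, -0.125, 0, 0, 1], [0.0462, -0.127, 0, 0, 1], [0.0462, -0.127, 0, 0, 1], [0.0462, -0.127, 0, 0, 1], [0.0462, -0.127, 0, 0, 1]]}}

```text
time_s: 4.75
tool_pos: [0.5376, -0.3657, 0.2379]
tool_rot: [-180.0, -0.1, -69.9]
force: [1.3, -0.8, 0.2]
grip_width: 0.0137
```

Request:
{"op": "carry_out", "data": {"increments": [[0, 0, 0, 0, -0.5], [0, 0, 0, 0, -0.5], [0, 0, 0, 0, -0.5], [0, 0, 0.05, 0, -1], [0, 0, 0.1, 0, -1], [0, 0, 0.15, 0, -1], [-0.12, 0.559, 0.15, -20, -1], [-0.12, 0.559, 0.15, -20, -1], [-0.12, 0.559, 0.15, -20, -1], [-0.12, 0.559, 0.15, -20, -1], [-0.12, 0.559, 0.15, -20, -1], [-0.12, 0.559, 0.15, -20, -1], [-0.12, 0.559, 0.15, -20, -1], [-0.12, 0.559, 0.15, -20, -1], [-0.12, 0.559, 0.15, -20, -1], [-0.12, 0.559, 0.15, -20, -1], [-0.12, 0.559, 0.15, -20, -1], [-0.12, 0.559, 0.15, -20, -1], [-0.12, 0.559, 0.15, -20, -1]]}}

```text
time_s: 6.65
tool_pos: [0.4156, 0.1975, 0.3875]
tool_rot: [180.0, 0.0, -89.5]
force: [0.3, -0.6, -0.1]
grip_width: 0.0868
```

Run:
```python
from m import *
im,d,Q,k=snap('wrist','w1'); snap('side','side1'); print(env.get_obs()['tool_pos'])
print(Q.shape)
m=(Q[...,2]>.112)&(Q[...,2]<.13); t=Q[m]; print(len(t), cv2.minEnclosingCircle((t[:,:2]*1000).astype(np.float32)))
```

```text
[0.41729671 0.19299836 0.3875666 ]
(480, 640, 3)
6123 ((432.2440490722656, 296.7224426269531), 135.6007537841797)
```

View pics/w1.png

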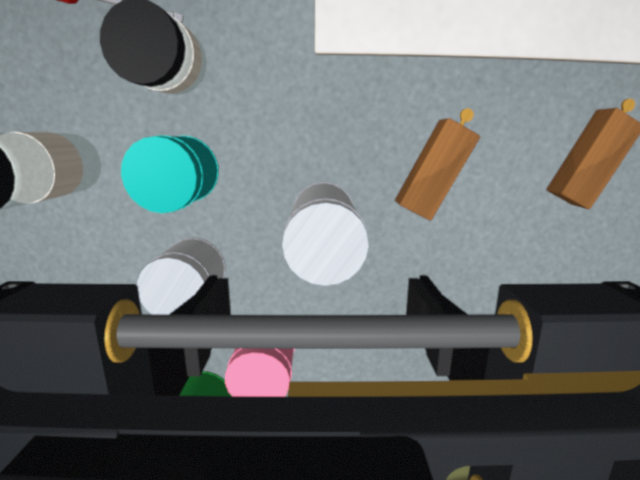

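View pics/side1.png

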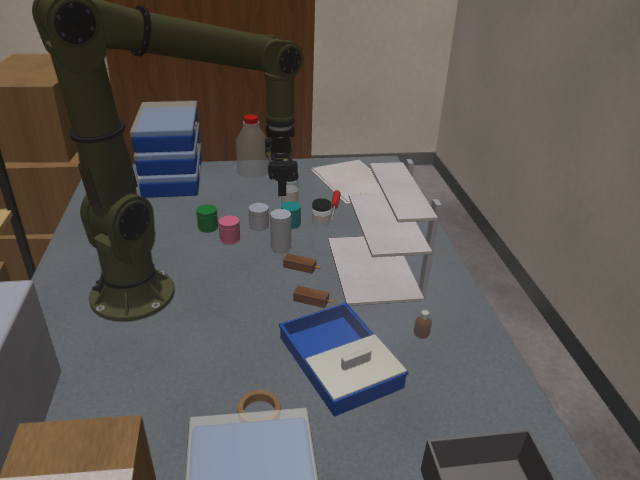

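The side view shows the cover fully back, with the compartment open. The wrist view shows the tall tin at (325,243). Refining its position.

```bash
cat >> m.py <<'E'
def wcirc(Q,box,z,tol=.008):
    u0,v0,u1,v1=box; t=Q[v0:v1,u0:u1].reshape(-1,3); t=t[abs(t[:,2]-z)<tol]
    c,r=cv2.minEnclosingCircle((t[:,:2]*1000).astype(np.float32)); return len(t),np.r_[t.mean(0),np.array(c)/1000,r/1000].round(4)
E
python3 - <<'E'
from m import *
im,d,Q,k=snap('wrist')
print(wcirc(Q,(275,195,380,292),.12))
print(wcirc(Q,(95,0,190,95),.074), wcirc(Q,(110,130,205,215),.068))
E
```

```text
(5511, array([0.4178, 0.1927, 0.119 , 0.4164, 0.1931, 0.0311]))
(5413, array([0.5599, 0.3313, 0.0728, 0.5601, 0.3325, 0.0303])) (4645, array([0.4608, 0.3291, 0.0668, 0.46  , 0.3305, 0.0324]))
```

Request:
{"op": "carry_out", "data": {"increments": [[0, 0, -0.05, 0, -1], [0, 0, -0.1, 0, -1], [0, 0, -0.12, 0, -1], [0, 0, -0.12, 0, -1], [0, 0, -0.12, 0, 1], [0, 0, -0.12, 0, 1], [0, 0, -0.12, 0, 1], [0, 0, -0.12, 0, 1], [0, 0, -0.12, 0, 1], [0, 0, -0.12, 0, 1], [0, 0, -0.07, 0, 1], [0, 0, -0.02, 0, 1], [0, 0, 0.01, 0, 1], [0, 0, 0.01, 0, 1]], "grip_force": 20}}

```text
time_s: 8.2
tool_pos: [0.4185, 0.1936, 0.4022]
tool_rot: [-179.6, 0.3, -89.9]
force: [0.6, 0.6, -3.9]
grip_width: 0.0616
```

Request:
{"op": "carry_out", "data": {"increments": [[0.05, -0.05, 0, 0, 1], [0.08, -0.09, 0, 0, 1], [0.11, -0.13, 0, 0, 1], [0.122, -0.17, 0, 0, 1], [0.122, -0.21, 0, 0, 1], [0.122, -0.22, -0.01, 0, 1], [0.122, -0.22, -0.05, 0, 1], [0.122, -0.22, -0.09, 0, 1], [0.122, -0.22, -0.1, 0, 1], [0.122, -0.22, -0.1, 0, 1], [0.14, -0.22, -0.1, 0, 1], [0.16, -0.22, -0.1, 0, 1], [0.178, -0.22, -0.1, 0, 1], [0.178, -0.22, -0.103, 0, 1], [0.178, -0.22, -0.106, 0, 1], [0.178, -0.22, -0.107, 0, 1], [0.178, -0.22, -0.107, 0, 1]]}}

```text
time_s: 9.9
tool_pos: [0.5949, -0.027, 0.2913]
tool_rot: [-180.0, 0.0, -89.9]
force: [-1.6, -0.1, -0.4]
grip_width: 0.0615
```

Request:
{"op": "carry_out", "data": {"increments": [[0, 0, -0.001, 0, 0.3], [0, 0, -0.001, 0, -0.3], [0, 0, -0.001, 0, -1], [0, 0, -0.001, 0, -1], [0, 0, -0.001, 0, -1], [0, 0, 0.05, 0, -1], [0, 0, 0.1, 0, -1], [-0.03, 0.03, 0.15, 0, -1], [-0.128, 0.473, 0.15, 0, -1], [-0.128, 0.473, 0.15, 0, -1], [-0.128, 0.473, 0.15, 0, -1], [-0.128, 0.473, 0.15, 0, -1], [-0.128, 0.473, 0.15, 0, -1], [-0.128, 0.473, 0.15, 0, -1], [-0.128, 0.473, 0.15, 0, -1], [-0.128, 0.473, 0.15, 0, -1], [-0.128, 0.473, 0.15, 0, -1], [-0.128, 0.473, 0.15, 0, -1], [-0.128, 0.473, 0.15, 0, -1]]}}

```text
time_s: 11.8
tool_pos: [0.4656, 0.4491, 0.4397]
tool_rot: [179.9, -0.0, -89.6]
force: [0.7, 0.3, -0.0]
grip_width: 0.0869
```

Run:
```python
from m import *
im,d,Q,k=snap('wrist','w2'); print(env.get_obs()['tool_pos'])
snap('top','top2'); snap('side','side2')
```

```text
[0.46732019 0.44630523 0.44006073]
```

View pics/w2.png

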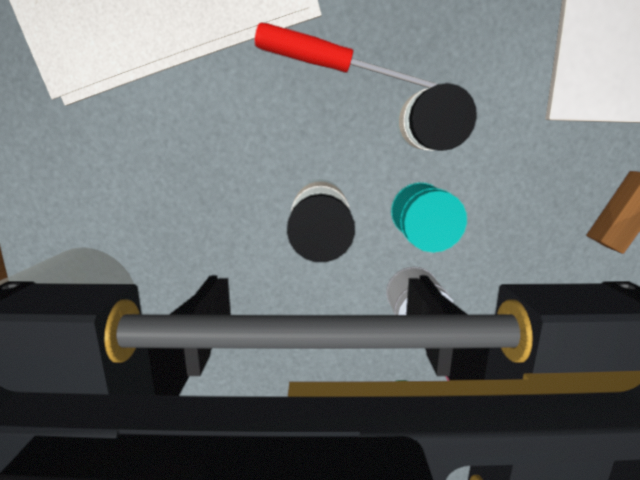

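View pics/side2.png

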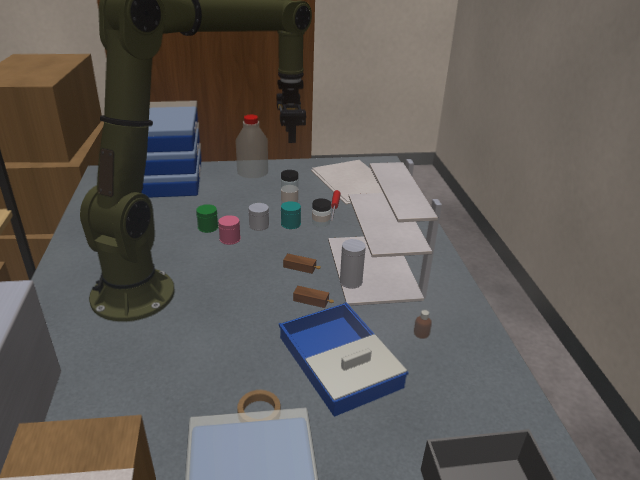

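The tin stands on the bottom board (side 352,265). The wrist view shows the tall jar at (321,228), and the screwdriver tip reaching the short jar at (435,85).

Run:
```python
from m import *
im,d,Q,k=snap('wrist')
print(wcirc(Q,(275,180,370,275),.128))
print(wcirc(Q,(400,75,485,155),.074))
```

```text
(3543, array([0.4675, 0.4467, 0.127 , 0.4666, 0.4468, 0.029 ]))
(3462, array([0.5602, 0.334 , 0.0732, 0.5597, 0.3331, 0.0302]))
```

Request:
{"op": "carry_out", "data": {"increments": [[0, 0, -0.05, 0, -1], [0, 0, -0.1, 0, -1], [0, 0, -0.15, 0, -1], [0, 0, -0.173, 0, -1], [0, 0, -0.173, 0, -1], [0, 0, -0.173, 0, 1], [0, 0, -0.173, 0, 1], [0, 0, -0.173, 0, 1], [0, 0, -0.173, 0, 1], [0, 0, -0.173, 0, 1], [0, 0, -0.173, 0, 1], [0, 0, -0.12, 0, 1], [0, 0, -0.07, 0, 1], [0, 0, -0.041, 0, 1], [0, 0, -0.041, 0, 1]]}}

```text
time_s: 13.5
tool_pos: [0.4685, 0.4466, 0.4055]
tool_rot: [-179.6, 0.4, -89.9]
force: [0.7, 0.1, -2.3]
grip_width: 0.0575
```

Request:
{"op": "carry_out", "data": {"increments": [[0.01, -0.05, 0, 0, 1], [0.02, -0.1, 0, 0, 1], [0.03, -0.15, 0, 0, 1], [0.045, -0.2, 0, 0, 1], [0.055, -0.25, 0, 0, 1], [0.065, -0.29, 0, 0, 1], [0.072, -0.32, 0, 0, 1], [0.072, -0.333, 0, 0, 1], [0.072, -0.333, -0.04, 0, 1], [0.072, -0.333, -0.08, 0, 1], [0.072, -0.333, -0.104, 0, 1], [0.072, -0.333, -0.104, 0, 1], [0.09, -0.333, -0.104, 0, 1], [0.11, -0.333, -0.104, 0, 1], [0.128, -0.333, -0.104, 0, 1], [0.128, -0.333, -0.106, 0, 1], [0.128, -0.333, -0.109, 0, 1], [0.128, -0.333, -0.109, 0, 1], [0.128, -0.333, -0.109, 0, 1]]}}

```text
time_s: 15.4
tool_pos: [0.5949, 0.1135, 0.2911]
tool_rot: [180.0, 0.0, -89.9]
force: [0.5, -0.2, -1.2]
grip_width: 0.0578
```

Request:
{"op": "carry_out", "data": {"increments": [[0, 0, -0.001, 0, 1], [0, 0, -0.001, 0, 0.3], [0, 0, -0.001, 0, -0.3], [0, 0, -0.001, 0, -1], [0, 0, -0.001, 0, -1], [0, 0, -0.001, 0, -1], [0, 0, 0.05, 0, -1], [0, 0, 0.1, 0, -1], [-0.035, 0.22, 0.1, 0, -1], [-0.035, 0.22, 0.1, 0, -1], [-0.035, 0.22, 0.1, 0, -1], [-0.035, 0.22, 0.1, 0, -1], [-0.035, 0.22, 0.1, 0, -1], [-0.035, 0.22, 0.1, 0, -1], [-0.035, 0.22, 0.1, 0, -1]]}}

```text
time_s: 16.9
tool_pos: [0.5604, 0.333, 0.3903]
tool_rot: [180.0, -0.1, -89.9]
force: [0.2, -1.5, -0.5]
grip_width: 0.0868
```

Run:
```python
from m import *
im,d,Q,k=snap('wrist','w3'); print(env.get_obs()['tool_pos'])
print(wcirc(Q,(250,150,400,285),.074))
snap('side','side3')
```

```text
[0.56103863 0.33159015 0.3905344 ]
(3746, array([0.5613, 0.3336, 0.073 , 0.5602, 0.3338, 0.03  ]))
```

View pics/w3.png

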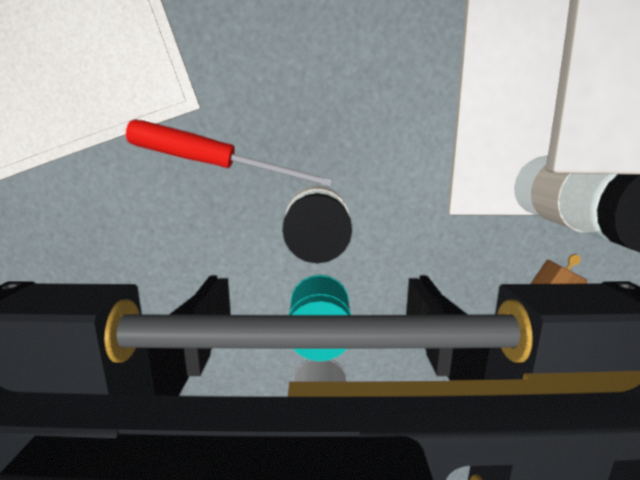

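View pics/side3.png

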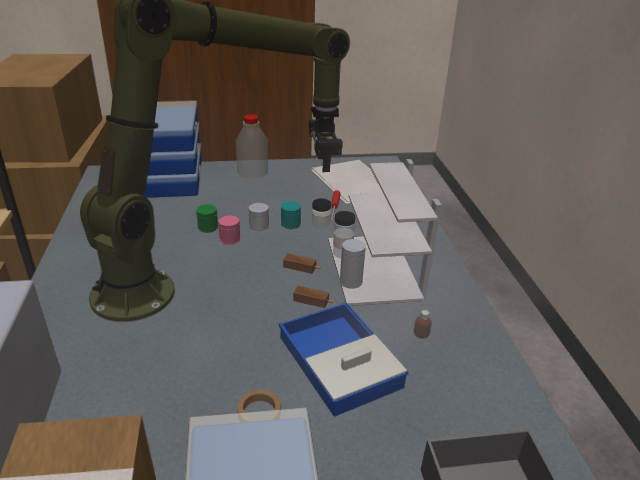

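The tall jar stands on the bottom board (side 344,235). The short jar is at wrist (317,228), with the screwdriver tip beside it and clear of it. Gripping it.

Request:
{"op": "carry_out", "data": {"increments": [[0, 0, -0.05, 0, -1], [0, 0, -0.1, 0, -1], [0, 0, -0.15, 0, -1], [0, 0, -0.172, 0, -1], [0, 0, -0.172, 0, -1], [0, 0, -0.172, 0, 1], [0, 0, -0.172, 0, 1], [0, 0, -0.172, 0, 1], [0, 0, -0.172, 0, 1], [0, 0, -0.172, 0, 1], [0, 0, -0.172, 0, 1], [0, 0, -0.12, 0, 1], [0, 0, -0.07, 0, 1], [0, 0, -0.02, 0, 1], [0, 0, 0.03, 0, 1], [0, 0, 0.059, 0, 1], [0, 0, 0.059, 0, 1]]}}

```text
time_s: 18.7
tool_pos: [0.5612, 0.3331, 0.4556]
tool_rot: [-179.6, 0.3, -89.9]
force: [0.5, 0.0, -2.7]
grip_width: 0.0593
```

Request:
{"op": "carry_out", "data": {"increments": [[0.015, -0.05, 0, 0, 1], [0.03, -0.1, 0, 0, 1], [0.045, -0.15, 0, 0, 1], [0.055, -0.19, 0, 0, 1], [0.059, -0.22, 0, 0, 1], [0.059, -0.22, 0, 0, 1], [0.059, -0.22, -0.03, 0, 1], [0.059, -0.22, -0.053, 0, 1], [0.059, -0.22, -0.053, 0, 1], [0.059, -0.22, -0.053, 0, 1], [0.07, -0.22, -0.053, 0, 1], [0.08, -0.22, -0.053, 0, 1], [0.09, -0.22, -0.053, 0, 1], [0.09, -0.22, -0.056, 0, 1], [0.09, -0.22, -0.058, 0, 1], [0.09, -0.22, -0.059, 0, 1], [0.09, -0.22, -0.059, 0, 1]]}}

```text
time_s: 20.4
tool_pos: [0.6506, 0.1127, 0.3915]
tool_rot: [-179.9, -0.0, -90.0]
force: [0.8, -0.7, 0.5]
grip_width: 0.0592
```

Request:
{"op": "carry_out", "data": {"increments": [[0, 0, 0, 0, 0.3], [0, 0, 0, 0, -0.3], [0, 0, 0, 0, -1], [0, 0, 0, 0, -1], [0, 0, 0, 0, -1], [0, 0, 0.05, 0, -1], [0, 0, 0.1, 0, -1], [-0.294, 0.2175, 0.1, 0, -1], [-0.294, 0.2175, 0.1, 0, -1], [-0.294, 0.2175, 0.1, 0, -1], [-0.294, 0.2175, 0.1, 0, -1], [-0.294, 0.2175, 0.1, 0, -1], [-0.294, 0.2175, 0.1, 0, -1], [-0.294, 0.2175, 0.1, 0, -1], [-0.294, 0.2175, 0.1, 0, -1], [-0.294, 0.2175, 0, 0, -1], [-0.294, 0.2175, 0, 0, -1], [-0.294, 0.2175, 0, 0, -1]]}}

```text
time_s: 22.2
tool_pos: [0.3539, 0.3287, 0.3839]
tool_rot: [179.5, -0.6, -89.9]
force: [-0.8, -0.6, -1.1]
grip_width: 0.0867
```

Run:
```python
from m import *
im,d,Q,k=snap('wrist','w4'); print(env.get_obs()['tool_pos'])
print(wcirc(Q,(250,150,400,285),.068))
im,d,Q,k=snap('top','top4')
snap('side','side4')
```

```text
[0.35530234 0.32976556 0.38815496]
(4306, array([0.3574, 0.3301, 0.067 , 0.3564, 0.3303, 0.0319]))
```

View pics/w4.png

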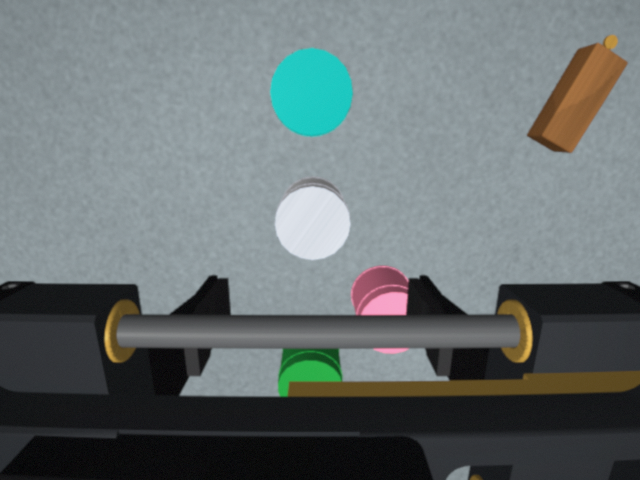

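View pics/side4.png

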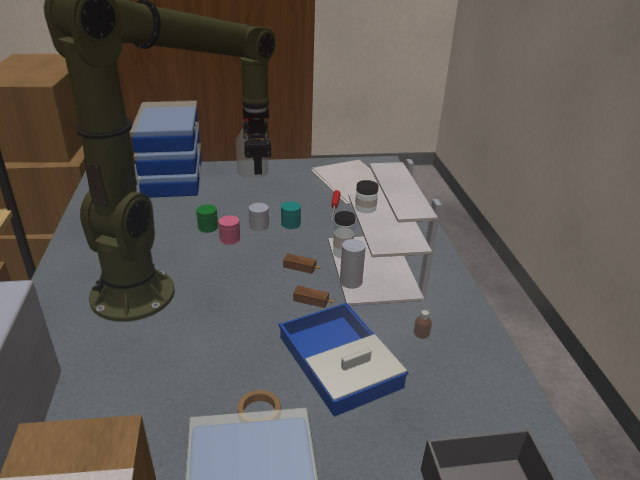

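The short jar stands on the middle board (side 367,195). The short tin is at wrist (313,222), with fingers clear of the pink decoy.

Request:
{"op": "carry_out", "data": {"increments": [[0, 0, -0.05, 0, -1], [0, 0, -0.1, 0, -1], [0, 0, -0.15, 0, -1], [0, 0, -0.172, 0, -1], [0, 0, -0.172, 0, -1], [0, 0, -0.172, 0, 1], [0, 0, -0.172, 0, 1], [0, 0, -0.172, 0, 1], [0, 0, -0.172, 0, 1], [0, 0, -0.172, 0, 1], [0, 0, -0.172, 0, 1], [0, 0, -0.12, 0, 1], [0, 0, -0.07, 0, 1], [0, 0, -0.02, 0, 1], [0, 0, 0.03, 0, 1], [0, 0, 0.059, 0, 1], [0, 0, 0.059, 0, 1]]}}

```text
time_s: 24.05
tool_pos: [0.3572, 0.331, 0.4552]
tool_rot: [-179.7, 0.4, -89.9]
force: [0.3, 0.3, -2.6]
grip_width: 0.0633
```

Request:
{"op": "carry_out", "data": {"increments": [[0.029, -0.04, 0, 0, 1], [0.058, -0.08, 0, 0, 1], [0.087, -0.12, 0, 0, 1], [0.116, -0.16, 0, 0, 1], [0.145, -0.2, 0, 0, 1], [0.174, -0.24, 0, 0, 1], [0.203, -0.28, 0, 0, 1], [0.232, -0.32, 0, 0, 1], [0.25, -0.345, 0, 0, 1], [0.26, -0.357, 0, 0, 1], [0.261, -0.357, -0.03, 0, 1], [0.261, -0.357, -0.053, 0, 1], [0.261, -0.357, -0.053, 0, 1], [0.272, -0.357, -0.053, 0, 1], [0.283, -0.357, -0.053, 0, 1], [0.294, -0.357, -0.053, 0, 1], [0.294, -0.357, -0.056, 0, 1], [0.294, -0.357, -0.058, 0, 1], [0.294, -0.357, -0.059, 0, 1], [0.294, -0.357, -0.059, 0, 1]]}}

```text
time_s: 26.05
tool_pos: [0.6505, -0.0266, 0.3917]
tool_rot: [-179.9, 0.0, -89.9]
force: [0.8, -0.3, 1.3]
grip_width: 0.0635
```

Request:
{"op": "carry_out", "data": {"increments": [[0, 0, 0, 0, 0.3], [0, 0, 0, 0, -0.3], [0, 0, 0, 0, -1], [0, 0, 0, 0, -1], [0, 0, 0, 0, -1], [0, 0, 0.05, 0, -1], [0, 0, 0.08, 0, -1], [-0.181, 0.107, 0.08, 153, -1], [-0.181, 0.107, 0.08, 153, -1], [-0.181, 0.107, 0.08, 153, -1], [-0.181, 0.107, -0.05, 153, -1], [-0.181, 0.107, -0.05, 153, -1], [-0.181, 0.107, -0.05, 153, -1], [-0.181, 0.107, -0.05, 153, -1], [-0.181, 0.107, -0.05, 153, -1], [-0.181, 0.107, -0.05, 153, -1], [-0.181, 0.107, -0.05, 153, -1], [-0.181, 0.107, -0.05, 153, -1], [-0.181, 0.107, -0.05, 153, -1], [-0.181, 0.107, -0.05, 153, -1]]}}

```text
time_s: 28.05
tool_pos: [0.4692, 0.0804, 0.3406]
tool_rot: [-180.0, 0.0, 22.1]
force: [-0.1, -0.5, -0.6]
grip_width: 0.0865
```

Request:
{"op": "carry_out", "data": {"increments": [[0, 0, 0, 0, -1], [0, 0, 0, 0, -1], [0, 0, 0, 25, -1], [0, 0, 0, 25, -1], [0, 0, 0, 25, -1], [0, 0, 0, 0, -1], [0, 0, 0, 0, -1], [0, 0, 0, 0, -1]]}}

```text
time_s: 28.85
tool_pos: [0.4694, 0.0806, 0.3407]
tool_rot: [-180.0, 0.0, 21.3]
force: [-0.3, 0.1, -0.0]
grip_width: 0.0871
```

Request:
{"op": "carry_out", "data": {"increments": [[0, 0, 0, 42, -1], [0, 0, 0, 42, -1], [0, 0, 0, 42, -1], [0, 0, 0, 42, -1], [0, 0, 0, 42, -1], [0, 0, 0, 42, -1]]}}

```text
time_s: 29.45
tool_pos: [0.4694, 0.0805, 0.3407]
tool_rot: [-180.0, 0.0, 63.7]
force: [-0.4, 0.3, -0.2]
grip_width: 0.0869
```

Run:
```python
from m import *
im,d,Q,k=snap('wrist','w5'); o=env.get_obs();print(o['tool_pos'],o['tool_rot'])
im,d,Q,k=snap('top','top5');np.save('top5.npy',Q)
hsv=cv2.cvtColor(im,cv2.COLOR_RGB2HSV);brown=((hsv[...,0]<20)&(hsv[...,1]>90)).astype(np.uint8)
snap('side','side5')
```

```text
[0.46939849 0.08054753 0.3407535 ] [-1.79994814e+02 -1.52834955e-03  6.35105171e+01]
```

View pics/w5.png

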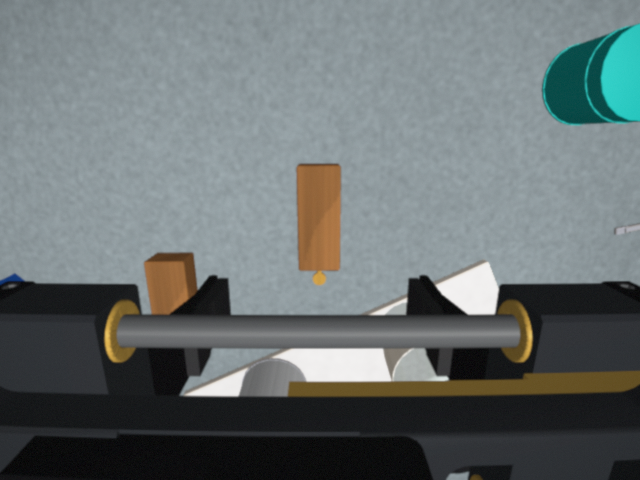

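View pics/side5.png

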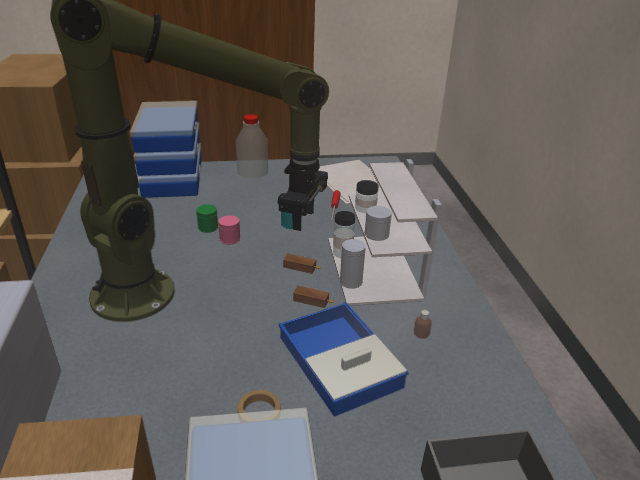

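All four containers are on their boards. The wrist view shows block A straight in line at (319,217).

```bash
cat >> m.py <<'E'
def wblock(im,cal,box,z=.028):
    hsv=cv2.cvtColor(im,cv2.COLOR_RGB2HSV);b=((hsv[...,0]<16)&(hsv[...,1]>100)).astype(np.uint8)
    b=cv2.morphologyEx(b,cv2.MORPH_OPEN,np.ones((17,17)))
    return rect(b,z,cal,box)
E
python3 - <<'E'
from m import *
im,d,Q,k=snap('wrist')
print(wblock(im,k,(250,140,390,300)))
t=Q[160:272,295:343].reshape(-1,3); t=t[abs(t[:,2]-.028)<.006]; print(len(t),t.mean(0),cv2.minAreaRect((t[:,:2]*1000).astype(np.float32)))
E
```

```text
[4.610000e-01 8.490000e-02 8.834440e+01 3.435380e+01 1.541807e+02]
4486 [0.45997736 0.08517098 0.02708312] ((461.4039001464844, 84.02946472167969), (35.87663650512695, 89.9297103881836), 64.39266967773438)
```

Request:
{"op": "carry_out", "data": {"increments": [[0.0023, -0.0012, -0.05, 0.7, -1], [0.0023, -0.0012, -0.1, 0.7, -1], [0.0023, -0.0012, -0.14, 0.7, -0.4], [0.0023, -0.0012, -0.157, 0.7, -0.4], [0.0023, -0.0012, -0.157, 0.7, -0.4], [0.0023, -0.0012, -0.157, 0.7, 1], [0.0023, -0.0012, -0.157, 0.7, 1], [0.0023, -0.0012, -0.157, 0.7, 1], [0.0023, -0.0012, -0.157, 0.7, 1], [0.0023, -0.0012, -0.157, 0.7, 1], [0.0023, -0.0012, -0.157, 0.7, 1], [0.0023, -0.0012, -0.157, 0.7, 1], [0.0023, -0.0012, -0.1, 0.7, 1], [0.0023, -0.0012, -0.05, 0.7, 1], [0.0023, -0.0012, 0, 0.7, 1], [0.0023, -0.0012, 0.05, 0.7, 1], [0.0023, -0.0012, 0.069, 0.7, 1], [0.0023, -0.0012, 0.069, 0.7, 1]], "grip_force": 30}}

```text
time_s: 31.45
tool_pos: [0.4729, 0.0793, 0.414]
tool_rot: [179.7, -0.4, 64.5]
force: [-0.8, -0.1, -1.2]
grip_width: 0.0356
```

Request:
{"op": "carry_out", "data": {"increments": [[0, 0, 0, -154.4, 1], [0, 0, 0, -154.4, 1], [0, 0, 0, -154.4, 1], [0, 0, 0, -154.4, 1], [0, 0, 0, -154.4, 1], [0, 0, 0, -154.4, 1], [0, 0, 0, -154.4, 1], [0, 0, 0, -154.4, 1], [0, 0, 0, -154.4, 1], [0, 0, 0, -154.4, 1], [0, -0.03, 0, -154.4, 1], [0, -0.06, 0, -154.4, 1], [0, -0.09, 0, -154.4, 1], [0.02, -0.106, 0, -154.4, 1], [0.04, -0.106, 0, -154.4, 1], [0.058, -0.106, -0.02, -154.4, 1], [0.058, -0.106, -0.042, -154.4, 1], [0.058, -0.106, -0.042, -154.4, 1], [0.058, -0.106, -0.042, -154.4, 1], [0.058, -0.106, -0.042, -154.4, 1]]}}

```text
time_s: 33.45
tool_pos: [0.5295, -0.0266, 0.367]
tool_rot: [179.9, -0.0, -89.7]
force: [0.2, 0.4, -0.7]
grip_width: 0.0355
```

Run:
```python
from m import *
snap('side','side6');im,d,Q,k=snap('top','top6');np.save('top6.npy',Q)
i=cv2.imread('pics/top6.png')[90:300,200:420]; cv2.imwrite('pics/t6.png',cv2.resize(i,(628,600)))
i=cv2.imread('pics/side6.png')[150:330,240:480]; cv2.imwrite('pics/s6.png',cv2.resize(i,(800,600)))
```

```text
(no output)
```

View pics/t6.png

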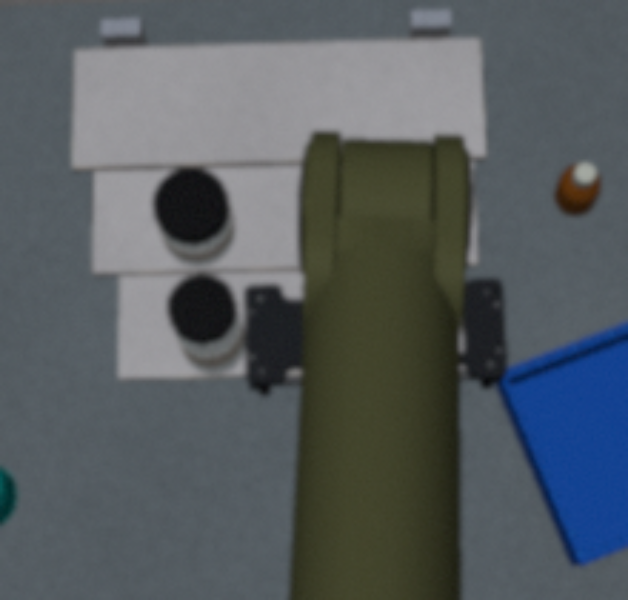

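View pics/s6.png

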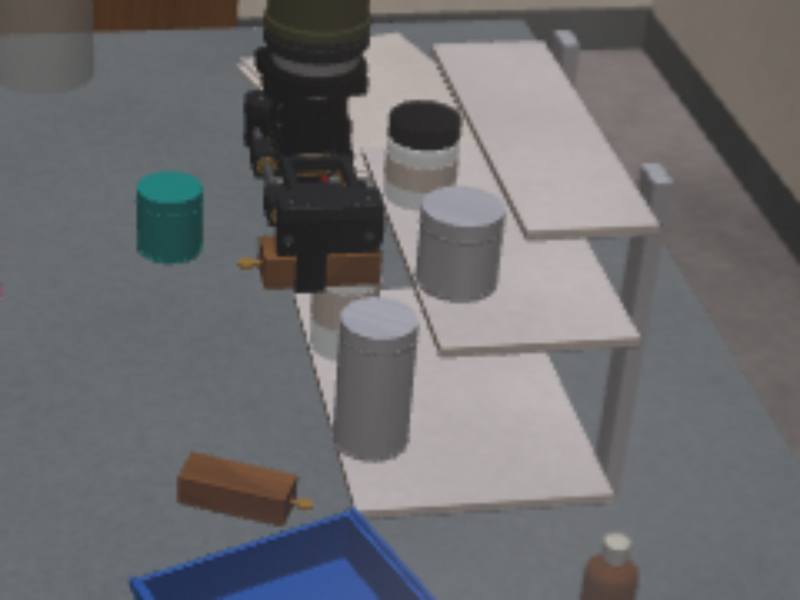

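Block held level, flat end forward, in front of the short tin. Pushing the short tin in.

Request:
{"op": "carry_out", "data": {"increments": [[0.013, 0, 0, 0, 1], [0.023, 0, 0, 0, 1], [0.03, 0, 0, 0, 1], [0.038, 0, 0, 0, 1], [0.046, 0, 0, 0, 1], [0.054, 0, 0, 0, 1], [0.062, 0, 0, 0, 1], [0.069, 0, 0, 0, 1], [0.075, 0, 0, 0, 1], [0.08, 0, 0, 0, 1], [0.084, 0, 0, 0, 1], [0.085, 0, 0, 0, 1], [0.085, 0, 0, 0, 1], [0.075, 0, 0, 0, 1], [0.04, 0, 0, 0, 1], [0, 0, 0, 0, 1], [0, 0, 0, 0, 1]]}}

```text
time_s: 35.25
tool_pos: [0.5249, -0.0277, 0.3667]
tool_rot: [179.7, 0.2, -90.0]
force: [-0.1, 0.3, -1.2]
grip_width: 0.0357
```

Run:
```python
from m import *
snap('side','side7')
i=cv2.imread('pics/side7.png')[150:330,240:480]; cv2.imwrite('pics/s7.png',cv2.resize(i,(800,600)))
```

```text
(no output)
```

View pics/s7.png

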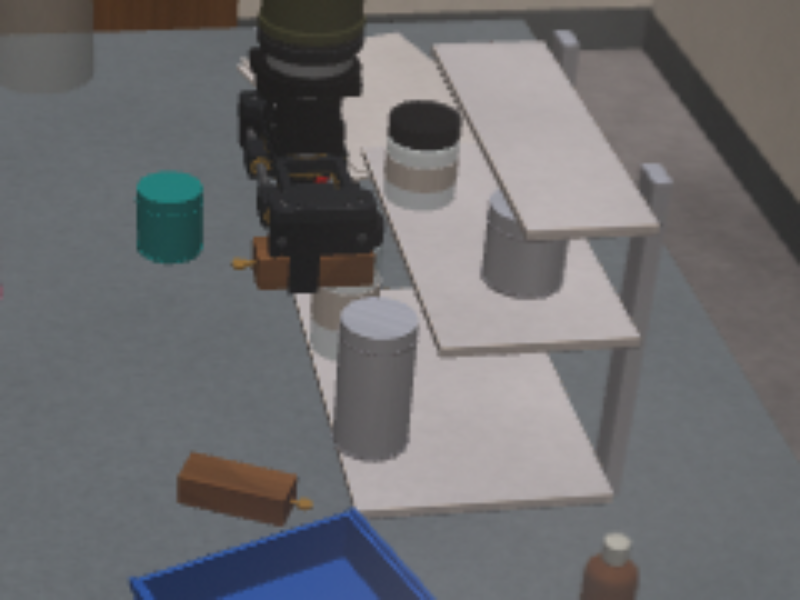

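The tin slid in about 49 mm and is upright. Now the short jar.

Request:
{"op": "carry_out", "data": {"increments": [[0, 0.05, 0, 0, 1], [0, 0.1, 0, 0, 1], [0, 0.1397, 0, 0, 1], [0, 0.1397, 0, 0, 1], [0.013, 0.1397, 0, 0, 1], [0.023, 0.1397, 0, 0, 1], [0.03, 0.1397, 0, 0, 1], [0.038, 0.1397, 0, 0, 1], [0.046, 0.1397, 0, 0, 1], [0.054, 0.1397, 0, 0, 1], [0.062, 0.1397, 0, 0, 1], [0.069, 0.1397, 0, 0, 1], [0.075, 0.1397, 0, 0, 1], [0.08, 0.1397, 0, 0, 1], [0.085, 0.1397, 0, 0, 1], [0.086, 0.1397, 0, 0, 1], [0.086, 0.1397, 0, 0, 1], [0.075, 0.1397, 0, 0, 1], [0.03, 0.1397, 0, 0, 1], [0, 0.1397, 0, 0, 1]]}}

```text
time_s: 37.3
tool_pos: [0.5274, 0.1128, 0.367]
tool_rot: [179.9, -0.0, -89.9]
force: [-0.5, -0.3, -0.7]
grip_width: 0.0355
```

Request:
{"op": "carry_out", "data": {"increments": [[-0.04, 0, 0, 0, 1], [-0.06, 0, -0.03, 0, 1], [-0.06, 0, -0.08, 0, 1], [-0.06, 0, -0.129, 0, 1], [-0.06, 0, -0.129, 0, 1], [-0.06, 0, -0.129, 0, 1], [-0.04, 0, -0.129, 0, 1], [-0.03, 0, -0.129, 0, 1], [-0.022, 0, -0.129, 0, 1], [-0.014, 0, -0.129, 0, 1], [-0.006, 0, -0.129, 0, 1], [0.002, 0, -0.129, 0, 1], [0.01, 0, -0.129, 0, 1], [0.017, 0, -0.129, 0, 1], [0.023, 0, -0.129, 0, 1], [0.028, 0, -0.129, 0, 1], [0.032, 0, -0.129, 0, 1], [0.032, 0, -0.129, 0, 1], [0.02, 0, -0.129, 0, 1], [-0.02, 0, -0.129, 0, 1]]}}

```text
time_s: 39.3
tool_pos: [0.5112, 0.1128, 0.2393]
tool_rot: [-179.7, -0.1, -90.0]
force: [-0.6, 0.6, 0.5]
grip_width: 0.036
```

Run:
```python
from m import *
print(env.get_obs()['tool_pos'])
snap('side','side8')
i=cv2.imread('pics/side8.png')[150:330,240:480]; cv2.imwrite('pics/s8.png',cv2.resize(i,(800,600)))
```

```text
[0.51120146 0.11284077 0.23933598]
```

View pics/s8.png

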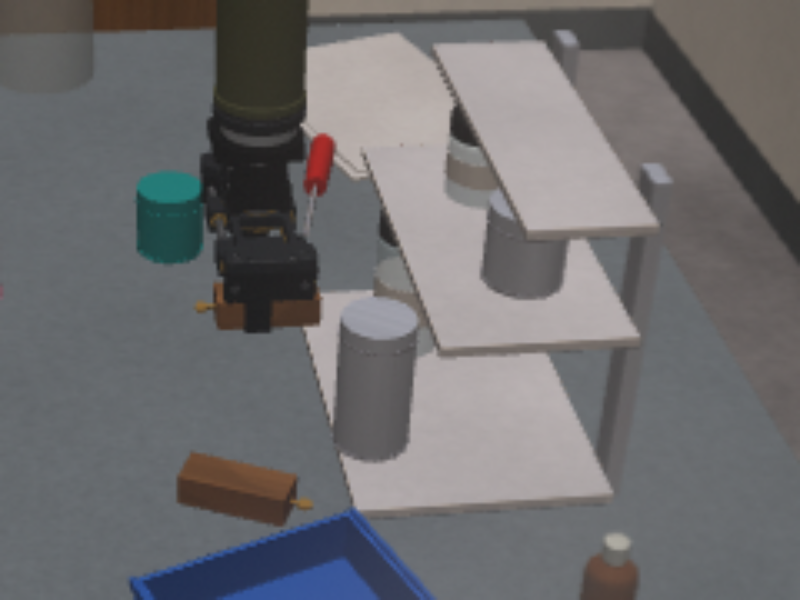

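Request:
{"op": "carry_out", "data": {"increments": [[-0.045, 0, 0, 0, 1], [-0.045, -0.05, 0, 0, 1], [-0.045, -0.1, 0, 0, 1], [-0.045, -0.14, 0, 0, 1], [-0.045, -0.14, 0, 0, 1], [-0.02, -0.14, 0, 0, 1], [-0.01, -0.14, 0, 0, 1], [-0.003, -0.14, 0, 0, 1], [0.005, -0.14, 0, 0, 1], [0.013, -0.14, 0, 0, 1], [0.021, -0.14, 0, 0, 1], [0.029, -0.14, 0, 0, 1], [0.036, -0.14, 0, 0, 1], [0.042, -0.14, 0, 0, 1], [0.047, -0.14, 0, 0, 1], [0.05, -0.14, 0, 0, 1], [0.051, -0.14, 0, 0, 1], [0.051, -0.14, 0, 0, 1], [0.03, -0.14, 0, 0, 1], [-0.02, -0.14, 0, 0, 1]]}}

```text
time_s: 41.35
tool_pos: [0.492, -0.0268, 0.2397]
tool_rot: [-179.7, -0.2, -89.9]
force: [-0.6, -0.4, 0.9]
grip_width: 0.0359
```

Run:
```python
from m import *
print(env.get_obs()['tool_pos'])
snap('side','side9')
i=cv2.imread('pics/side9.png')[150:330,240:480]; cv2.imwrite('pics/s9.png',cv2.resize(i,(800,600)))
```

```text
[ 0.49203442 -0.02679841  0.23965157]
```

View pics/s9.png

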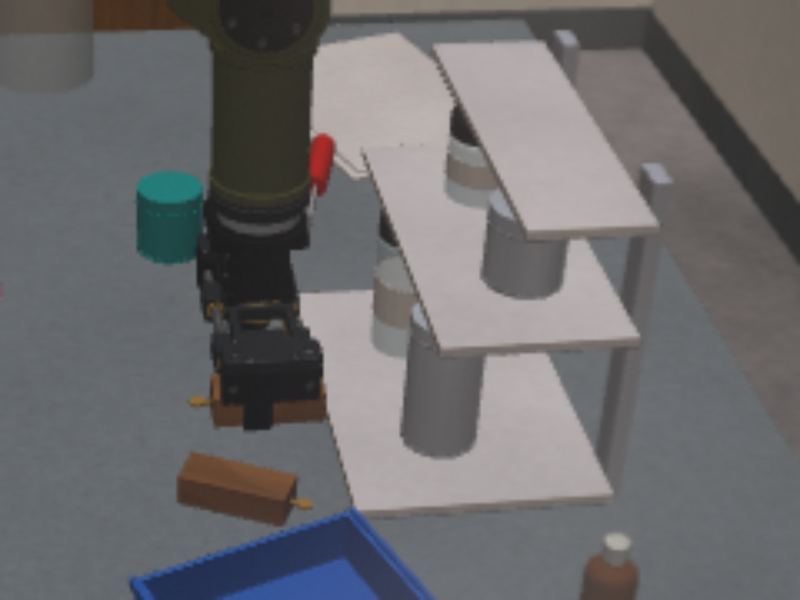

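The tall tin is in as well. Taking the block to the tray; hover first and check.

Request:
{"op": "carry_out", "data": {"increments": [[0, 0, 0.05, 0, 1], [0, 0, 0.1, 20, 1], [0, -0.03, 0.141, 110, 1], [0.01, -0.06, 0.141, 110, 1], [0.02, -0.1, 0.141, 110, 1], [0.03, -0.14, 0.141, 110, 1], [0.042, -0.18, 0.141, 110, 1], [0.042, -0.1994, 0.141, 110, 1], [0.042, -0.1994, 0.141, 110, 1], [0.042, -0.1994, 0.141, 110, 1], [0.042, -0.1994, 0.141, 110, 1], [0.042, -0.1994, 0.141, 110, 1], [0.042, -0.1994, 0.141, 110, 1], [0.042, -0.1994, 0.141, 110, 1], [0.042, -0.1994, 0.141, 110, 1], [0.042, -0.1994, 0.141, 110, 1]]}}

```text
time_s: 43.0
tool_pos: [0.5317, -0.2265, 0.3801]
tool_rot: [180.0, -0.1, 20.1]
force: [-0.1, 0.1, -0.8]
grip_width: 0.0361
```

Run:
```python
from m import *
o=env.get_obs();print(o['tool_pos'],o['tool_rot'])
im,d,Q,k=snap('wrist','w10');np.save('w10.npy',Q);snap('side','side10')
```

```text
[ 0.53169664 -0.22650825  0.38006693] [ 1.79988124e+02 -6.75473944e-02  2.00889888e+01]
```

View pics/w10.png

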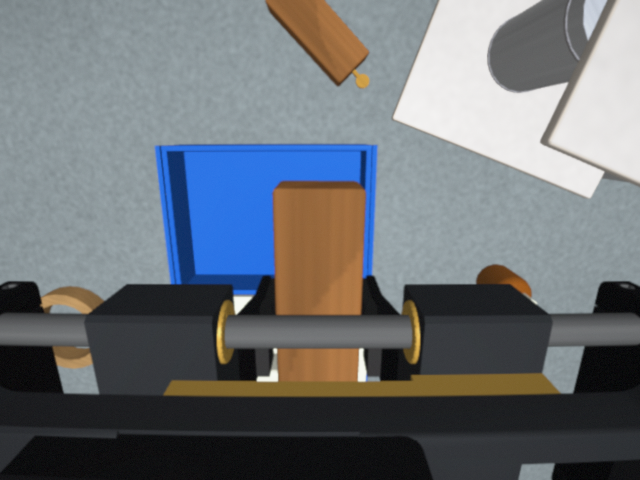

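View pics/side10.png

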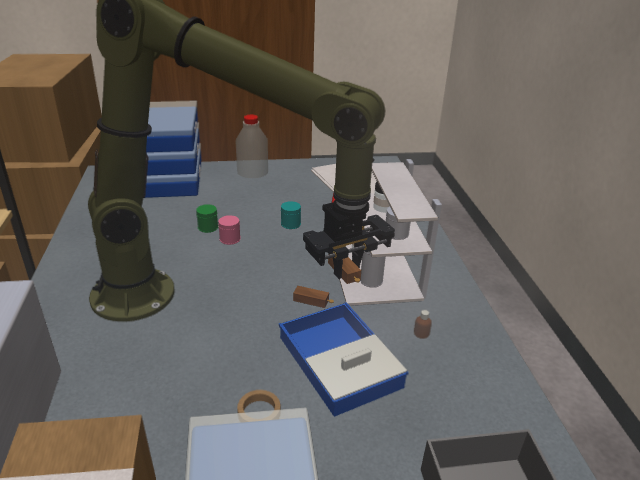

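Run:
```python
from m import *
im=cv2.imread('pics/w10.png')[:,:,::-1]; o=env.get_obs()
c=env.get_calibration('wrist');T=np.eye(4);T[:3,:3]=R.from_euler('xyz',o['tool_rot'],degrees=True).as_matrix();T[:3,3]=o['tool_pos'];cal=(np.array(c['K']),c['k1'],T@np.array(c['T_tool_cam']))
p=toplane([(157,146),(377,146),(173,290),(365,275)],.046,cal);print(p.round(4))
print('len',np.linalg.norm(p[0]-p[1]),'ang',np.degrees(np.arctan2(*(p[1]-p[0])[[1,0]])))
mid=(p[0]+p[1])/2; x=np.array([np.cos(np.radians(-70)),np.sin(np.radians(-70))]); print('well from wrist',mid[:2]+x*(.005+.06375), 'tray',mid[:2]+x*.135)
z=o['tool_pos'][2]-.164-.020
print('tip',toplane([(277,184),(363,184)],z+.028,cal).round(4), toplane([(277,184),(363,184)],z,cal).round(4))
# top view tray
im,d,Q,k=snap('top','top10')
hsv=cv2.cvtColor(im,cv2.COLOR_RGB2HSV);b=((hsv[...,0]>100)&(hsv[...,0]<128)&(hsv[...,1]>140)).astype(np.uint8)
cv2.imwrite('pics/t10.png',cv2.resize(im[150:330,330:550,::-1],(733,600)))
```

```text
[[ 0.3803 -0.2085  0.046 ]
 [ 0.5558 -0.1457  0.046 ]
 [ 0.4247 -0.3329  0.046 ]
 [ 0.5895 -0.257   0.046 ]]
len 0.18633411846106962 ang 19.69630449127748
well from wrist [ 0.491559   -0.24169421] tray [ 0.51421783 -0.30394885]
tip [[ 0.4979 -0.1772  0.224 ]
 [ 0.5281 -0.1663  0.224 ]] [[ 0.4961 -0.1816  0.196 ]
 [ 0.5326 -0.1684  0.196 ]]
```

View pics/t10.png

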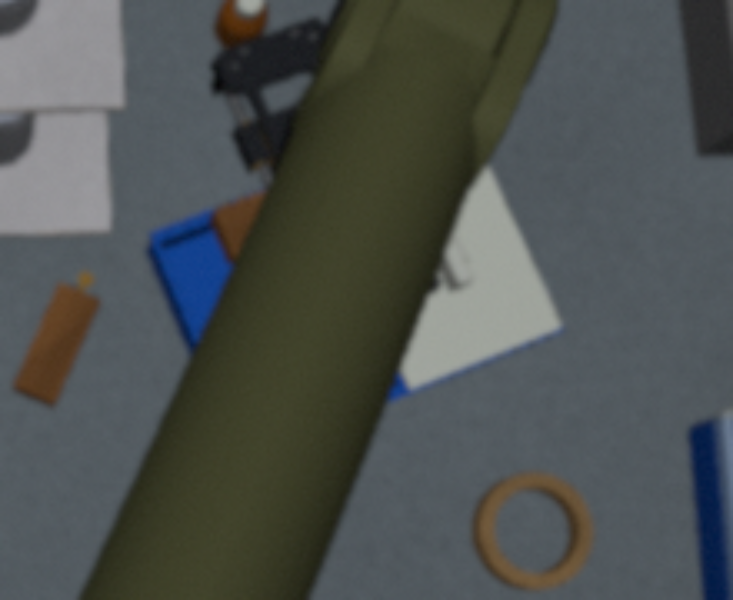

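Tip and tray agree with the plan within 2–3 mm. Lowering the block into the compartment.

Request:
{"op": "carry_out", "data": {"increments": [[0, -0.0018, -0.05, 0, 1], [0, -0.0018, -0.1, 0, 1], [0, -0.0018, -0.14, 0, 1], [0, -0.0018, -0.165, 0, 1], [0, -0.0018, -0.18, 0, 1], [0, -0.0018, -0.187, 0, 1], [0, -0.0018, -0.19, 0, 1], [0, -0.0018, -0.19, 0, 1], [0, -0.0018, -0.19, 0, 1]]}}

```text
time_s: 44.05
tool_pos: [0.5324, -0.2284, 0.1911]
tool_rot: [179.9, -0.1, 20.1]
force: [1.0, -0.2, -0.6]
grip_width: 0.0358
```

Request:
{"op": "carry_out", "data": {"increments": [[0, 0, -0.001, 0, 1], [0, 0, -0.001, 0, 0.1], [0, 0, -0.001, 0, -0.05], [0, 0, -0.001, 0, -0.05], [0, 0, -0.001, 0, -0.05], [0, 0, -0.001, 0, -0.05], [0, 0, 0.04, 0, -0.05], [0, 0, 0.09, 0, -0.5], [0, 0, 0.14, 0, -1], [0, 0, 0.16, 0, -1], [-0.04, 0.16, 0.16, 43.5, -1], [-0.04, 0.16, 0.16, 43.5, -1], [-0.04, 0.16, 0.16, 43.5, -1], [-0.04, 0.16, 0.16, 43.5, -1], [-0.04, 0.16, 0.16, 43.5, -1], [-0.04, 0.16, 0.16, 43.5, -1]]}}

```text
time_s: 45.65
tool_pos: [0.4916, -0.0675, 0.3499]
tool_rot: [180.0, -0.0, 63.7]
force: [-0.4, -0.6, -0.1]
grip_width: 0.0869
```

Run:
```python
from m import *
o=env.get_obs();print(o['tool_pos'],o['tool_rot'])
im,d,Q,k=snap('wrist','w11');snap('side','side11')
i=cv2.imread('pics/side11.png')[240:420,240:480]; cv2.imwrite('pics/s11.png',cv2.resize(i,(800,600)))
```

```text
[ 0.49158126 -0.06751873  0.34994134] [ 1.79983482e+02 -3.23017279e-02  6.37229102e+01]
```

View pics/w11.png

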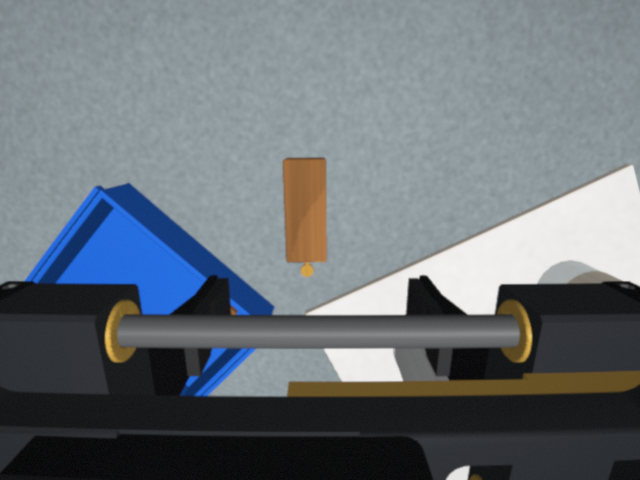

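View pics/s11.png

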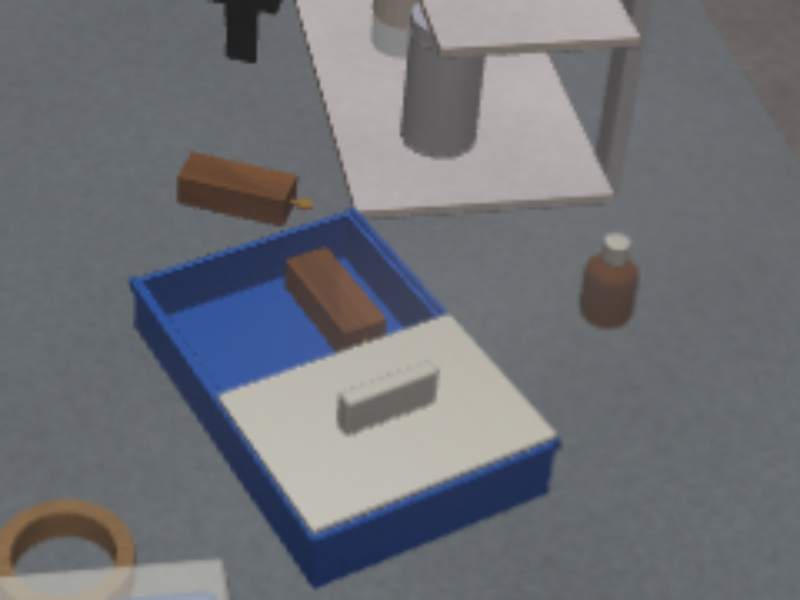

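Run:
```python
from m import *
im,d,Q,k=snap('wrist')
print(wblock(im,k,(240,130,390,300)))
t=Q[150:264,278:332].reshape(-1,3); t=t[abs(t[:,2]-.028)<.006]; print(len(t),t.mean(0),cv2.minAreaRect((t[:,:2]*1000).astype(np.float32)))
```

```text
[ 4.74100e-01 -7.15000e-02  8.80652e+01  3.42884e+01  1.53609e+02]
4270 [ 0.47315215 -0.07092213  0.02705624] ((474.671630859375, -72.1053695678711), (36.023292541503906, 90.25746154785156), 64.30220031738281)
```

Request:
{"op": "carry_out", "data": {"increments": [[-0.0172, -0.0036, -0.05, 0.4, -1], [-0.0172, -0.0036, -0.1, 0.4, -0.6], [-0.0172, -0.0036, -0.145, 0.4, -0.4], [-0.0172, -0.0036, -0.166, 0.4, -0.4], [-0.0172, -0.0036, -0.166, 0.4, -0.4], [-0.0172, -0.0036, -0.166, 0.4, 1], [-0.0172, -0.0036, -0.166, 0.4, 1], [-0.0172, -0.0036, -0.166, 0.4, 1], [-0.0172, -0.0036, -0.166, 0.4, 1], [-0.0172, -0.0036, -0.166, 0.4, 1], [-0.0172, -0.0036, -0.166, 0.4, 1], [-0.0172, -0.0036, -0.12, 0.4, 1], [-0.0172, -0.0036, -0.07, 0.4, 1], [-0.0172, -0.0036, -0.02, 0.4, 1], [-0.0172, -0.0036, 0, 0.4, 1], [-0.0172, -0.0036, 0, 0.4, 1]]}}

```text
time_s: 47.4
tool_pos: [0.4757, -0.072, 0.3533]
tool_rot: [179.7, -0.3, 64.0]
force: [-0.4, -0.3, -0.6]
grip_width: 0.036
```

Request:
{"op": "carry_out", "data": {"increments": [[-0.0259, -0.1739, 0, -44, 1], [-0.0259, -0.1739, 0, -44, 1], [-0.0259, -0.1739, 0, -44, 1], [-0.0259, -0.1739, 0, -44, 1], [-0.0259, -0.1739, 0, -44, 1], [-0.0259, -0.1739, 0, -44, 1], [-0.0259, -0.1739, -0.04, -44, 1], [-0.0259, -0.1739, -0.08, -44, 1]]}}

```text
time_s: 48.2
tool_pos: [0.4492, -0.2446, 0.2688]
tool_rot: [180.0, -0.1, 20.3]
force: [0.2, -0.2, -1.2]
grip_width: 0.0358
```

Run:
```python
from m import *
o=env.get_obs();print(o['tool_pos'],o['tool_rot'])
snap('wrist','w12')
```

```text
[ 0.44923045 -0.24458265  0.26875882] [ 1.79980943e+02 -1.29242575e-01  2.03001113e+01]
```

View pics/w12.png

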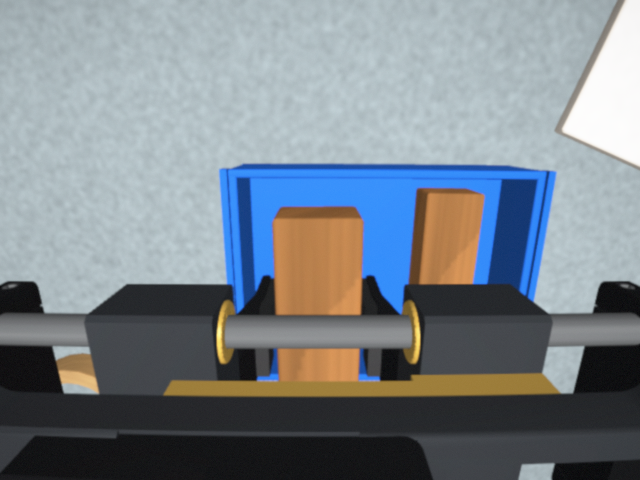

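Both blocks are parallel to the walls with clear space around them. Lowering.

Request:
{"op": "carry_out", "data": {"increments": [[0, 0, -0.03, 0, 1], [0, 0, -0.06, 0, 1], [0, 0, -0.073, 0, 1], [0, 0, -0.079, 0, 1], [0, 0, -0.081, 0, 1], [0, 0, -0.081, 0, 1], [0, 0, -0.081, 0, 0.1], [0, 0, -0.081, 0, -0.05], [0, 0, -0.081, 0, -0.05], [0, 0, -0.081, 0, -0.05], [0, 0, -0.081, 0, -0.05], [0, 0, -0.04, 0, -0.05], [0, 0, 0.01, 0, -0.5], [0, 0, 0.06, 0, -1], [0, 0, 0.1, 0, -1], [0, 0.05, 0.13, -40, -1], [0, 0.1, 0.13, -60, -1], [0, 0.1, 0.13, -60, -1], [0, 0.1, 0.13, -60, -1]]}}

```text
time_s: 50.15
tool_pos: [0.4491, -0.1415, 0.4005]
tool_rot: [-179.8, -0.0, -10.0]
force: [-0.4, 0.0, 0.8]
grip_width: 0.0854
```

Run:
```python
from m import *
o=env.get_obs();print(o['tool_pos'],o['tool_rot'])
snap('side','side13'); im,d,Q,k=snap('top','top13');np.save('top13.npy',Q)
i=cv2.imread('pics/side13.png')[150:420,220:500]; cv2.imwrite('pics/s13.png',cv2.resize(i,(622,600)))
cv2.imwrite('pics/t13.png',cv2.resize(im[90:330,200:520,::-1],(800,600)))
```

```text
[ 0.44906075 -0.14150332  0.40048295] [-1.79788875e+02 -4.02703660e-02 -9.95720190e+00]
```

View pics/s13.png

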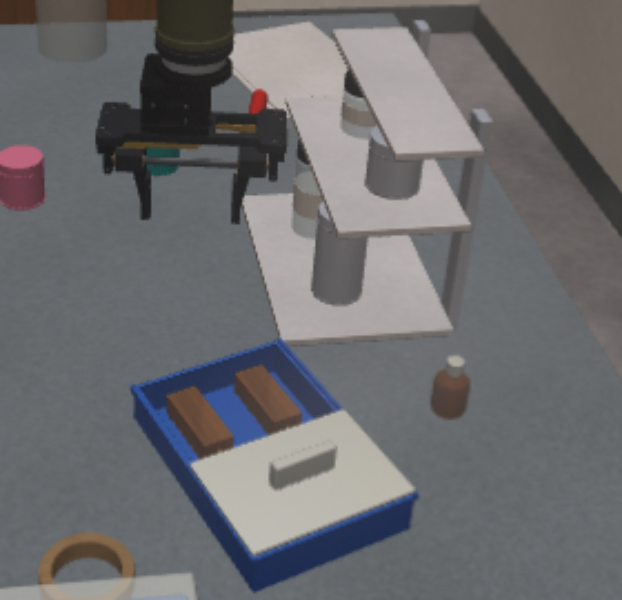

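View pics/t13.png

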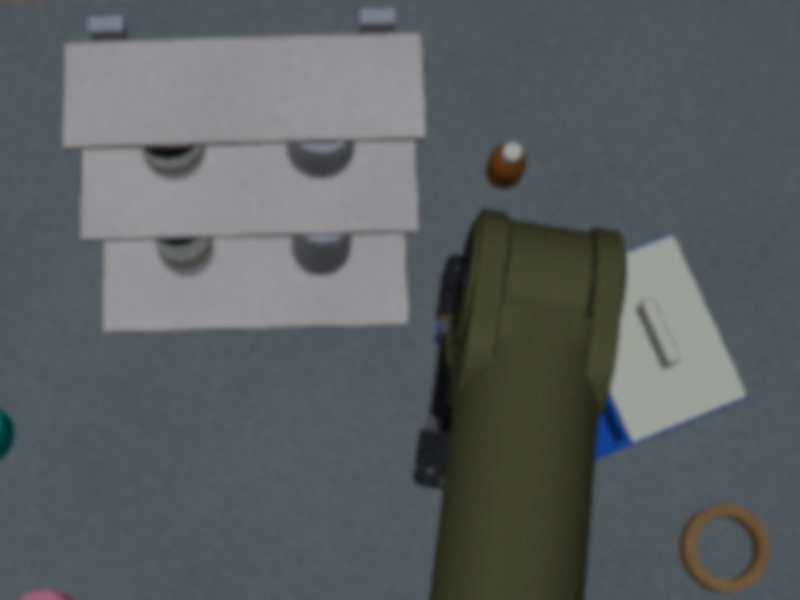

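Request:
{"op": "carry_out", "data": {"increments": [[0.089, -0.22, 0, -60, -1], [0.089, -0.22, 0, -60, -1], [0.089, -0.22, 0, -60, -1], [0.089, -0.22, 0, -60, -1], [0.089, -0.22, 0, -60, -1], [0.089, -0.22, 0, -60, -1], [0.089, -0.22, 0, -60, -1], [0.089, -0.22, 0, -60, -1], [0.089, -0.22, 0, -60, -1], [0.089, -0.22, 0, -60, -1], [0.089, -0.22, 0, -60, -1]]}}

```text
time_s: 51.35
tool_pos: [0.5376, -0.3655, 0.4001]
tool_rot: [-179.9, 0.0, -69.9]
force: [0.3, 0.5, -0.6]
grip_width: 0.0872
```

Run:
```python
from m import *
o=env.get_obs();print(o['tool_pos'],o['tool_rot'])
im,d,Q,k=snap('wrist','w14')
t=Q[100:290,230:410].reshape(-1,3);t=t[(t[:,2]>.076)&(t[:,2]<.09)];print(len(t),t.mean(0),cv2.minAreaRect((t[:,:2]*1000).astype(np.float32)))
```

```text
[ 0.53759534 -0.36545276  0.40005909] [-1.79900342e+02  2.33681617e-02 -6.98551233e+01]
1297 [ 0.53826616 -0.36539974  0.08122404] ((536.8220825195312, -365.7535095214844), (68.81175231933594, 13.90858268737793), 20.404190063476562)
```

View pics/w14.png

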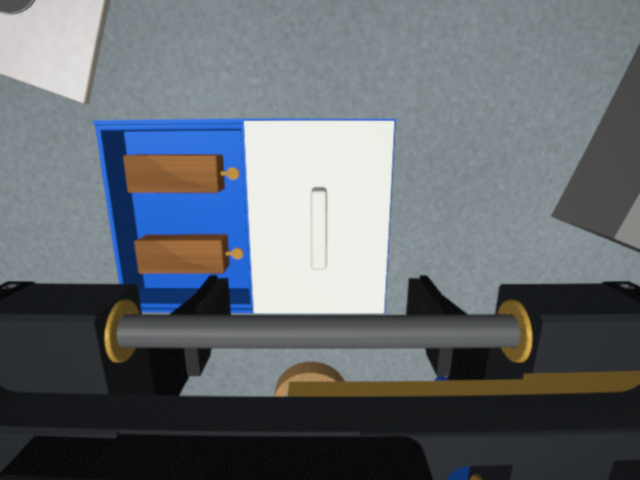

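Request:
{"op": "carry_out", "data": {"increments": [[0, 0, -0.05, 0, -1], [0, 0, -0.1, 0, -0.5], [0, 0, -0.14, 0, -0.3], [0, 0, -0.162, 0, -0.3], [0, 0, -0.162, 0, -0.3], [0, 0, -0.162, 0, 1], [0, 0, -0.162, 0, 1], [0, 0, -0.162, 0, 1], [0, 0, -0.162, 0, 1], [0, 0, -0.162, 0, 1], [0, 0, -0.162, 0, 1], [0, 0, -0.162, 0, 1], [0, 0, -0.162, 0, 1]], "grip_force": 15}}

```text
time_s: 52.7
tool_pos: [0.5377, -0.3657, 0.2378]
tool_rot: [-179.9, 0.0, -70.0]
force: [0.3, 0.1, -0.6]
grip_width: 0.014
```

Request:
{"op": "carry_out", "data": {"increments": [[-0.006, 0.016, 0, 0, 1], [-0.012, 0.032, 0, 0, 1], [-0.018, 0.048, 0, 0, 1], [-0.023, 0.064, 0, 0, 1], [-0.029, 0.08, 0, 0, 1], [-0.035, 0.096, 0, 0, 1], [-0.041, 0.112, 0, 0, 1], [-0.0448, 0.123, 0, 0, 1], [-0.0465, 0.128, 0, 0, 1], [-0.047, 0.129, 0, 0, 1], [-0.047, 0.129, 0, 0, 1], [-0.047, 0.129, 0, 0, 1]]}}

```text
time_s: 53.9
tool_pos: [0.491, -0.2385, 0.2379]
tool_rot: [-179.9, -0.3, -70.1]
force: [4.1, -6.4, -7.8]
grip_width: 0.0139
```

The reaction force shows the cover is against its stop. Releasing and moving clear to check.

Request:
{"op": "carry_out", "data": {"increments": [[0, 0, 0, 0, -0.4], [0, 0, 0, 0, -0.4], [0, 0, 0, 0, -0.4], [0, 0, 0.05, 0, -0.4], [0, 0, 0.1, 0, -1], [0, 0, 0.16, 0, -1], [0, 0.1, 0.2, 0, -1], [-0.05, 0.3, 0.2, 0, -1], [-0.05, 0.3, 0.2, 0, -1], [-0.05, 0.3, 0.2, 0, -1], [-0.05, 0.3, 0.2, 0, -1], [-0.05, 0.3, 0.2, 0, -1], [-0.1, 0.7, 0.2, 0, -1], [-0.1, 0.7, 0.2, 0, -1], [-0.1, 0.7, 0.2, 0, -1], [-0.1, 0.7, 0.2, 0, -1], [-0.1, 0.7, 0.2, 0, -1], [-0.1, 0.7, 0.2, 0, -1], [-0.1, 0.7, 0.2, 0, -1], [-0.1, 0.7, 0.2, 0, -1]]}}

```text
time_s: 55.9
tool_pos: [0.3918, 0.4508, 0.4377]
tool_rot: [-180.0, 0.0, -70.0]
force: [1.1, -0.8, 0.9]
grip_width: 0.0871
```

Run:
```python
from m import *
o=env.get_obs();print(o['tool_pos'],o['time_s'])
ims,ds,S,ks=snap('side','side15'); im,d,Q,k=snap('top','top15');np.save('top15.npy',Q);np.save('side15.npy',S)
i=cv2.imread('pics/side15.png')[150:420,220:500]; cv2.imwrite('pics/s15.png',cv2.resize(i,(622,600)))
cv2.imwrite('pics/t15.png',cv2.resize(im[90:330,200:520,::-1],(800,600)))
hsv=cv2.cvtColor(im,cv2.COLOR_RGB2HSV);cov=((hsv[...,2]>135)&(hsv[...,1]<60)).astype(np.uint8)
print('cover',rect(cov,.0525,k,(370,190,460,295)))
# container surfaces from both clouds: fit axis by known radius
from scipy.optimize import least_squares
for n,y0,zlo,zhi,r,tx in [('tj',.113,.03,.135,.029,.618),('tt',-.027,.03,.135,.031,.618),('sj',.113,.18,.235,.030,.673),('st',-.027,.18,.235,.032,.673)]:
    for nm,C in (('side',S),('top',Q)):
        t=C.reshape(-1,3); t=t[np.isfinite(t[:,0])]; t=t[(abs(t[:,1]-y0)<.05)&(t[:,2]>zlo)&(t[:,2]<zhi)&(t[:,0]>tx-.04)&(t[:,0]<tx+.075)]
        if len(t)<15: print(n,nm,len(t));continue
        f=least_squares(lambda c:np.hypot(t[:,0]-c[0],t[:,1]-c[1])-r,[tx+.03,y0],loss='soft_l1',f_scale=.003)
        print(n,nm,len(t),f.x.round(4),'rel x',round(f.x[0]-tx,4))
```

```text
[0.39177263 0.45077112 0.43770499] 55.9
cover [  0.4917  -0.2388 183.029  130.8378  20.055 ]
tj side 325 [0.6471 0.1146] rel x 0.0291
tj top 253 [0.6506 0.1156] rel x 0.0326
tt side 669 [ 0.6474 -0.0268] rel x 0.0294
tt top 268 [ 0.6511 -0.0267] rel x 0.0331
sj side 226 [0.7021 0.1127] rel x 0.0291
sj top 192 [0.704  0.1134] rel x 0.031
st side 407 [ 0.7028 -0.0257] rel x 0.0298
st top 197 [ 0.7044 -0.0256] rel x 0.0314
```

View pics/s15.png

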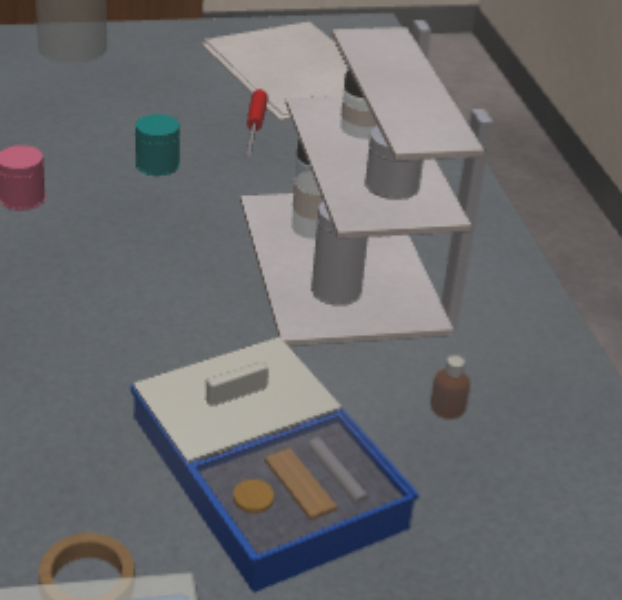

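View pics/top15.png

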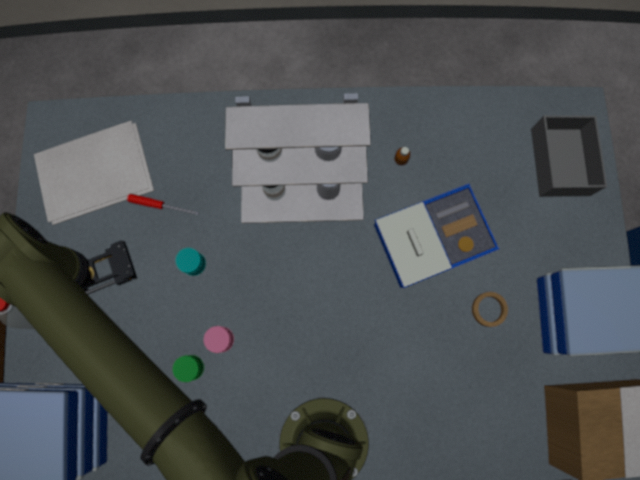

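The cover fit matches its original shut position to within 1 mm. All containers stand about 30 mm behind the front edge of the board above, and the bystanders haven't moved.

```bash
python3 -c "
from cell import env
o=env.get_obs();print(o['tool_pos'],abs(o['joint_velocities']).max());print(env.sign_off())"
```

```text
[0.38783158 0.45653494 0.43561252] 4.232728114216838
the job is handed in; nothing more can be done
None
```

The job is done and handed in at about 56 s of the 210 s allowed. The hand-in gave no verdict, so what follows rests on my own camera checks.

**What I did:**
- I slid the cover open and stood the four containers on the front of their boards. I then pushed each one in with the flat end of a wooden block held in the gripper.
- Both blocks then went flat into the compartment, and I slid the cover shut against its stop.

**Last checks:**
- **Cover:** measured within 1 mm of its original shut position.
- **Blocks:** both lay flat inside the compartment, hooks clear, in the last picture before closing.
- **Containers:** all four looked upright in the last side view. Their axes are 29–33 mm behind the front edge of the board above. The side and top cameras disagree by 2–4 mm, which does not affect the result.
- **Bystanders:** the tape roll, screwdriver and dropper appear unmoved in the pictures. I judged this by eye and did not measure it.
- **Arm:** clear of everything, but still settling slightly (up to about 4°/s) when I handed in.

No checks failed, and I saw no sign of an object being knocked aside during the run.

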